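Spread a circlip with pliers and hold it open at its groove on the axle stub

TASK

Pick up the circlip pliers, put their closed tips between the ears of the circlip lying in the blue kit tray, squeeze the handles fully so that the ring springs open, and lift it out of its pocket. Lower the opened circlip over the end of the upright axle stub until it is level with the groove just above the dark collar, without pressing it onto the collar, and finish there still holding: pliers in the gripper, handles fully squeezed, circlip held open round the shaft, so that I can check the bearing before it is let into the groove. Handle the circlip with the pliers only and leave the other things on the bench where they are.

Things in the scene. Friction and masses are not known exactly. Their poses are not given: they have to be found in the camera images.
- pliers: Reverse-action circlip pliers, green handles, 207 mm long, 0.15 kg, lying flat, balanced at the grip. Origin on the pivot axis at the underside; x along the nose to the tips, z up. Handles run back (-x) either side to x = -112 mm, each 18 mm tall (z 0 to 18), 9 mm thick. Squeezing them swings both jaws out evenly about the x axis. A jaw bar lies above each tip (z 13.6 to 19.6 mm).
- grip_middle (a point): Midway between the handles where to grip across both of them (along the pliers' y): x = -60, y = 0, z = 9 mm in the pliers' frame. There they are 64 mm wide outside when relaxed, 35 mm when squeezed to the stop. Sprung: 11 N to start moving, 15 N to reach the stop empty, about 20 N with the circlip on the tips; 25 N is ample.
- tip_left (a point): Left (+y) tip, under the jaw bar: an upright 4 mm pin between two level lips (14 mm long) that grip the circlip's ear from above and below: slot 3.8 mm tall, flaring to 8 mm at its outer mouth. Point at the pin's middle; the tip reaches 5.6 mm below it. In the pliers' frame relaxed x = 88, y = 4.7, z = 9 mm (right y = -4.7; 19.4 mm over both); squeezed x = 84.5, y = +-25 mm.
- jaw_left (a joint): Angle of the left jaw (the right one is coupled to it): 0 relaxed, grows as the handles are squeezed, stop at 0.235 rad.
- circlip: Bright steel open snap ring, 3 mm thick, relaxed 37 mm inside, 46 mm outside, 29 g, flat in the pocket. Origin at its relaxed centre, underside; z up; -x points to the gap between two ears that reach x = -33 mm. Their facing edges are 24 to 26 mm apart, each with a notch for a plier pin at x = -26 mm, bottom at y = +-15.7 mm. The closed tips go down between them, pins at x = -26 mm.
- circlip_middle (a point): Centre of the space inside the fully spread circlip, at half thickness: 4 mm from the circlip's origin towards the gap, 1.5 mm above its underside. The middle of the plier pins should come to this height or 1 mm above it; spreading then seats each pin in its notch, lips over and under the ear, and opens the ring, which pulls back with 5 N an ear.
- circlip_l1 (a joint): How far the circlip is spread: 0 relaxed, about 0.06 when it clings to the shaft, about 0.125 rad when the pliers are squeezed to the stop, which leaves a space 45 mm across for the 40 mm shaft.
- axle_stub: Fixed upright axle stub: grey bolted foot 100 mm across, 84 mm ball bearing (z 34 to 50 mm), dark distance collar 49 mm across (top z = 60 mm), then the bright 40 mm shaft end with the circlip groove (z 61 to 65 mm) and a chamfered top at z = 83 mm. Origin on the shaft axis on the bench; z up.
- groove (a point): On the shaft axis at mid height of the circlip groove, 63 mm above the bench.
- kit_tray: Fixed blue moulded tray 84 x 100 x 28 mm; open round pocket 62 mm across, floor z = 22, rim z = 28 mm; the circlip lies in it, ears towards -x. Origin under the pocket's centre, on the bench. Its -x part (x -46 to -14 mm, |y| < 39 mm) is cut down to z = 12 mm: the ears overhang there and the plier tips have room beside and below them.
- screwdriver_2: Bystander: screwdriver with a red handle, 182 mm long, flat on the bench near the vice.
- spline_rod: Bystander: short splined steel rod, 68 mm long, 17 mm wide, lying behind the work.
- oil_can: Bystander: red oil can with a bent spout, 64 x 68 x 177 mm.
- feeler_gauge: Bystander: feeler gauge, 49 x 109 x 10 mm, beyond the vice.
- screwdriver_1: Bystander: screwdriver with an orange handle, 207 mm long, beyond the vice.

How it is judged:
On the way:
1. the circlip has been lifted out of the tray pocket on the plier tips (z of circlip in the frame of kit_tray above 0.04 m and contact force between pliers and circlip above 1 N and contact force between circlip and kit_tray below 0.05 N), for 0.2 s.
At the end, for the whole second after the job is handed in: The fingers hold the pliers (over 5 N), whose tips hold the circlip spread (over 0.1 rad, over 2 N) round the shaft: its middle within 3 mm of the groove's height and 5 mm of the axis, within 0.2 rad of level, at rest, pressing on the stub with less than 5 N (z of circlip_middle in the frame of groove between -0.003 and 0.003 m and horizontal distance between circlip_middle and groove below 0.005 m and angle between circlip's own z axis and vertical below 0.2 rad and value of joint circlip_l1 above 0.1 rad and contact force between pliers and circlip above 2 N and contact force between the fingers and pliers above 5 N and contact force between circlip and axle_stub below 5 N and linear speed of circlip below 0.03 m/s); the arm keeps its last pose, push and grip.
It fails at once if the circlip is touched by the fingers (contact force between the fingers and circlip above 1 N).
It fails at once if a bystander (either screwdriver, splined rod, oil can, feeler gauge) is moved by more than 30 mm (distance of any of screwdriver_2, spline_rod, oil_can, feeler_gauge, screwdriver_1 from where it was at the start of the episode above 0.03 m).
It also fails if it takes over 61 s, if anything falls off the work surface, if the arm or the gripper's body presses on something with over 40 N, if the wrist force passes 120 N, or if a joint passes its speed limit or range.

ROBOT

A 6-joint arm with a two-finger parallel gripper is mounted at the origin on a cart in front of the work surface, level with it; the furniture and walls round the work are solid. World frame = base frame: x ahead of the robot, y to its left, z up, the work surface at z = 0. Lengths are in m, angles in rad, forces in N, time in s.
With the tool pointing down it reaches from about 0.325 to 0.9 m from the base axis. Payload 6.1 kg.
Tool frame: the origin (TCP) lies at the very end of the fingers, on their centre line; the grasp point (between the pads) lies 19 mm behind it (env.grasp_offset is the distance from the TCP to the grasp point, in m); z points along the fingers, x is the direction in which the jaws open and shut, and the axes are right-handed (so a half turn about z gives the same grasp; the last joint's range is limited). The gripper opens to 87 mm and grips with 3 to 60 N. Pads are 19 mm wide; open, the fingers measure 117 mm over their backs; the gripper's body (75 mm by 190 mm) begins 51 mm behind the grasp point.
Start: joints at [1.127, 0.22, 1.526, -0, 1.395, -0.126], TCP at [0.195, 0.594, 0.223] pointing down, gripper open.
Joint ranges: [-2.98, 2.98], [-0.91, 2.08], [0.09, 2.57], [-1.24, 4.39], [0.2, 2.65], [-2.68, 2.68]. Speed limits (rad/s): [2.57, 2.57, 3.01, 3.14, 3.14, 3.14].

INTERFACE

Orientations are given as a rotation vector (axis times angle).
In Python, from plant import state, optics, env gives the robot as it stands.
- The arm moves only by the tool move_arm, never from a script. Its argument "plan" is a list of rows, each an object of numbers: "tx", "ty", "tz": the shift along the tool's x, y, z in cm; "wx", "wy", "wz": the turn, a rotation vector about the tool's x, y, z in rad; "jaw": the finger opening in cm, from 0 to 8.7. A call has 1 to 5 rows; each row shifts and turns the commanded pose from where the row before left it, along the tool's axes as they then stand; what a row does not reach is not made up. A row lasts 1/10 s, in which the tool goes at most 50 mm and 8.59 degrees, less where a joint would pass 70% of its speed; a pose out of reach is approached as far as the arm can. A call with a gripper value outside its range is refused whole. The fingers move at their own pace and stop on an object; "grip_force" is the grip in N (left out, the last holds). Time passes only in rows, so rows that do not move let the fingers close. It gives the time, the measured TCP pose, the force and the opening at its end, in the units of the state.
- state(): the state, without advancing time (a new reading comes with each control period).
- optics.read_camera(name): name is "scene" or "top" or "wrist"; returns the picture (420x560x3 uint8, red, green, blue); there is no depth.
- optics.calibration(name): a dict with "fx", "fy", "cx", "cy" (pixels), "dist_coeffs" ([k1, k2, p1, p2, k3] as OpenCV has them; the pictures are not rectified), "R" (3x3) and "t" (3): a world point X has camera coordinates R X + t. Camera axes: x right, y down, z forward; pixel columns grow to the right and rows downward; lengths in m; the calibration is good to about 2 mm. A picture is of the moment at which its call begins: read the wrist's pose just before it. calibration takes no time and is no camera call; for the wrist camera it gives the pose at the moment of the call.
- env.job_done(): hands the job in, once; it reports no verdict.
The state is a dict: "time": time; "joint_positions": joint angles; "dq": joint speeds; "tau": joint torques, N m; "tcp_pos": TCP position; "orientation": TCP orientation; "contact_force": force on the tool from outside, world axes, zero at the start; "wrist_torque": the same for the moment, N m; "finger_gap": finger opening in m.
Only numpy, scipy, OpenCV 4.12 (cv2) and the standard library are available. Lean on these libraries where they do the work, as an engineer would, in place of code of your own. Each camera call takes 0.05 s, during which the arm holds its last target. There are 200 camera calls.

## Working session

There is one attempt and no reset: what is moved stays moved. The work goes in short steps, Python scripts to look and compute and a tool call to move; the robot and the scene stay as the last step left them, time stands still between calls to the robot, and variables do not carry over. Pictures are saved under pics/ and viewed, about 8 in all and at most 12, crops included, and the job is handed in when it is done.

Besides the shell and the picture viewer there is one more tool, called after ">>>" by a JSON object that holds its "op" and its "data". move_arm: Moves the arm, as the interface text tells. Its arguments: {"type":"object","properties":{"plan":{"type":"array","items":{"type":"object","properties":{"tx":{"type":"number"},"ty":{"type":"number"},"tz":{"type":"number"},"wx":{"type":"number"},"wy":{"type":"number"},"wz":{"type":"number"},"jaw":{"type":"number"}}}},"grip_force":{"type":"number"}},"required":["plan"]}

```bash
ls; mkdir -p pics
python3 - <<'E'
from plant import state, optics, env
import cv2,numpy as np
s=state();print({k:np.round(v,3) for k,v in s.items()})
for n in("scene","top","wrist"):
    c=optics.calibration(n);print(n,{k:np.round(v,3).tolist() for k,v in c.items()})
    im=optics.read_camera(n);cv2.imwrite(f"pics/{n}0.png",im[:,:,::-1])
a=cv2.imread("pics/scene0.png");b=cv2.imread("pics/top0.png")
cv2.imwrite("pics/c0.png",cv2.resize(np.hstack([a,b]),None,fx=.71,fy=.71,interpolation=cv2.INTER_AREA))
E
```

```text
pics
{'time': np.float64(0.0), 'joint_positions': array([ 1.127,  0.221,  1.528,  0.   ,  1.395, -0.126]), 'dq': array([-0.001,  0.001, -0.001,  0.002,  0.   , -0.   ]), 'tau': array([-1.0000e-03, -4.9461e+01, -3.8737e+01,  7.0000e-02,  5.7000e-02,
       -0.0000e+00]), 'tcp_pos': array([0.195, 0.593, 0.221]), 'orientation': array([ 2.544,  1.841, -0.003]), 'contact_force': array([-0.108, -0.547,  0.229]), 'wrist_torque': array([ 0.005,  0.023, -0.004]), 'finger_gap': np.float64(0.087)}
scene {'fx': 416.649, 'fy': 416.649, 'cx': 275.869, 'cy': 201.958, 'dist_coeffs': [0.035, 0.0, 0.0, 0.0, 0.0], 'R': [[-0.832, -0.555, 0.012], [-0.417, 0.611, -0.672], [0.366, -0.564, -0.74]], 't': [0.426, 0.374, 1.078]}
top {'fx': 390.21, 'fy': 390.21, 'cx': 282.634, 'cy': 211.235, 'dist_coeffs': [-0.053, 0.0, 0.0, 0.0, 0.0], 'R': [[-0.016, -1.0, 0.003], [-0.993, 0.016, -0.113], [0.113, -0.004, -0.994]], 't': [-0.079, 0.601, 1.088]}
wrist {'fx': 347.596, 'fy': 347.596, 'cx': 274.427, 'cy': 207.584, 'dist_coeffs': [-0.074, 0.0, 0.0, 0.0, 0.0], 'R': [[0.312, 0.95, -0.002], [0.918, -0.301, 0.259], [0.246, -0.082, -0.966]], 't': [-0.625, -0.031, 0.39]}
```

View pics/top0.png

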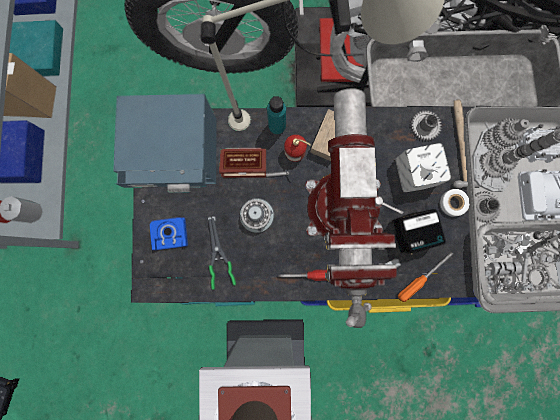

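View pics/scene0.png

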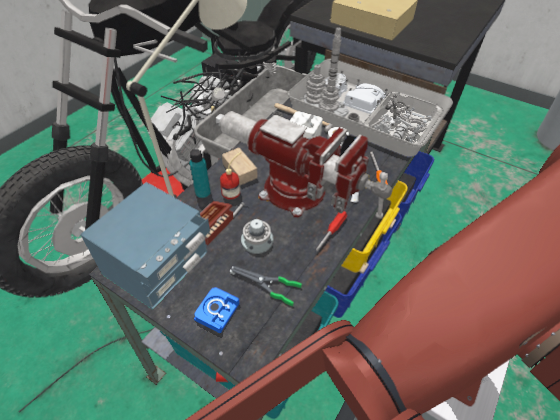

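The top view shows the blue tray at about (168,233), with its cut-down ear side towards image right/down. The pliers run from the tips at (213,218) to the green handles at (220–235,287), and the axle stub is at (256,214). The scene view agrees. Next I'll measure from the top image.

```bash
cat > h.py <<'E'
from plant import state, optics, env
import cv2,numpy as np
from scipy.spatial.transform import Rotation as Ro
def ray(c,uv,z):
    K=np.array([[c['fx'],0,c['cx']],[0,c['fy'],c['cy']],[0,0,1]])
    p=cv2.undistortPoints(np.array(uv,float).reshape(-1,1,2),K,np.array(c['dist_coeffs'],float)).reshape(-1,2)
    R=np.array(c['R']);t=np.array(c['t'])
    d=np.c_[p,np.ones(len(p))]@R; o=-R.T@t
    return o+d*((z-o[2])/d[:,2])[:,None]
def proj(c,X):
    K=np.array([[c['fx'],0,c['cx']],[0,c['fy'],c['cy']],[0,0,1]])
    return cv2.projectPoints(np.array(X,float).reshape(-1,1,3),cv2.Rodrigues(np.array(c['R']))[0],np.array(c['t']),K,np.array(c['dist_coeffs'],float))[0].reshape(-1,2)
def snap(n,f):
    c=optics.calibration(n); im=optics.read_camera(n)[:,:,::-1].copy(); cv2.imwrite(f"pics/{f}.png",im)
    return c,im
E
python3 - <<'E'
from h import *
c=optics.calibration("top");im=cv2.imread("pics/top0.png");hsv=cv2.cvtColor(im,cv2.COLOR_BGR2HSV)
def blobs(lo,hi,box):
    m=cv2.inRange(hsv,lo,hi);x0,y0,x1,y1=box;k=np.zeros_like(m);k[y0:y1,x0:x1]=m[y0:y1,x0:x1]
    n,l,s,ce=cv2.connectedComponentsWithStats(k);return [(s[i].tolist(),ce[i]) for i in range(1,n) if s[i,4]>15],k
g,k=blobs((45,120,80),(85,255,255),(195,255,245,295));print(g)
for s,ce in g: print(ray(c,ce,.009))
b,k=blobs((100,120,60),(125,255,255),(140,205,200,260));print(b)
m=max(cv2.findContours(k,0,2)[0],key=cv2.contourArea);r=cv2.minAreaRect(m);print(r,ray(c,cv2.boxPoints(r),.028))
print('axle',ray(c,[[257,211]],.083),'tips',ray(c,[[213,218]],.01),'pivot?')
x=cv2.resize(im[200:300,135:285],None,fx=5.3,fy=5.3,interpolation=cv2.INTER_CUBIC);cv2.imwrite("pics/z.png",x)
print(state()['time'],Ro.from_rotvec(state()['orientation']).as_matrix())
E
```

```text
[([228, 261, 8, 24, 79], array([230.83544304, 272.72151899])), ([209, 265, 6, 25, 88], array([211.84090909, 276.60227273]))]
[[0.42596541 0.06405651 0.009     ]]
[[0.41558102 0.11917229 0.009     ]]
[([150, 217, 38, 33, 930], array([168.21935484, 233.36021505]))]
((168.02308654785156, 233.1846466064453), (29.892370223999023, 36.96234893798828), 82.87498474121094) [[0.57930512 0.30273291 0.028     ]
 [0.5910117  0.19571004 0.028     ]
 [0.5051897  0.18405372 0.028     ]
 [0.49345468 0.29015694 0.028     ]]
axle [[ 0.59606291 -0.01796504  0.083     ]] tips [[0.58587097 0.11602323 0.01      ]] pivot?
0.15 [[ 3.12477282e-01  9.49924982e-01 -6.91075800e-04]
 [ 9.49924039e-01 -3.12477960e-01 -1.35846720e-03]
 [-1.50638789e-03 -2.31979376e-04 -9.99998838e-01]]
```

View pics/z.png

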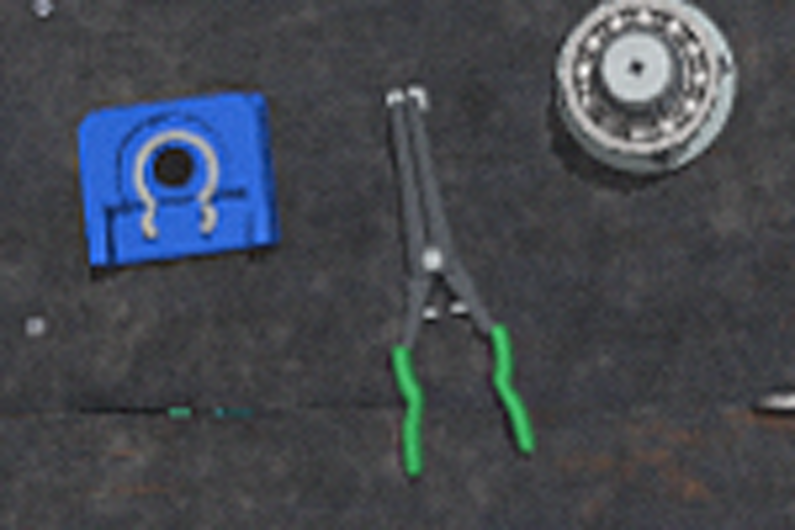

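The crop shows the pliers with tips at the top near crop (408,97), pivot at (432,260) and handles down towards the robot. The circlip lies in the tray with its ears pointing down (world −x) near crop (150,230) and (208,222). The axle is centred at crop (636,67). I'll plan the approach over the pliers.

```bash
cat >> h.py <<'E'
def go(pos,xang,R0=None,p0=None):
    """shift (cm, in current tool axes) and wz to get TCP at pos, tool z down, tool x at world angle xang"""
    s=state();R=Ro.from_rotvec(s['orientation']) if R0 is None else R0;p=s['tcp_pos'] if p0 is None else p0
    d=R.inv().apply(np.array(pos)-p)*100
    c,si=np.cos(xang),np.sin(xang);G=Ro.from_matrix(np.array([[c,si,0],[si,-c,0],[0,0,-1.]]))
    w=(R.inv()*G).as_rotvec();print('t=%.2f'%s['time'],'shift cm',d.round(2),'turn',w.round(4))
E
python3 - <<'E'
from h import *
c=optics.calibration("top")
f=lambda u,v,z:ray(c,[[135+u/5.3,200+v/5.3]],z)[0]
piv=f(432,260,.02);tip=f(408,97,.018);ax=f(636,67,.083)
d=tip-piv;yaw=np.arctan2(d[1],d[0]);print(piv,tip,ax,np.hypot(*d[:2]),yaw)
g=piv[:2]-.06*np.array([np.cos(yaw),np.sin(yaw)]);print('grip',g)
print('ring',f(176,170,.025))
go([g[0],g[1],.22],yaw+np.pi/2)
E
```

```text
[0.49466137 0.10384598 0.02      ] [0.58423837 0.11759679 0.018     ] [ 0.59160689 -0.01242445  0.083     ] 0.0906262911751625 0.15231931716301528
grip [0.43535606 0.09474212]
ring [0.54546571 0.24341549 0.025     ]
t=0.15 shift cm [-39.85  38.4    0.22] turn [-0.0006  0.0014 -0.4701]
```

>>> {"op": "move_arm", "data": {"plan": [{"tx": -3.2, "ty": 3.1, "tz": 0}, {"tx": -3.2, "ty": 3.1, "tz": 0}, {"tx": -3.2, "ty": 3.1, "tz": 0}, {"tx": -3.2, "ty": 3.1, "tz": 0}, {"tx": -3.2, "ty": 3.1, "tz": 0}], "grip_force": 9}}

```text
invalid input at $.plan[0]: expected keys tx, ty, tz, wx, wy, wz, jaw
```

>>> {"op": "move_arm", "data": {"plan": [{"tx": -3.2, "ty": 3.1, "tz": 0}, {"tx": -3.2, "ty": 3.1, "tz": 0}, {"tx": -3.2, "ty": 3.1, "tz": 0}, {"tx": -3.2, "ty": 3.1, "tz": 0}, {"tx": -3.2, "ty": 3.1, "tz": 0}]}}

```text
invalid input at $.plan[0]: expected keys tx, ty, tz, wx, wy, wz, jaw
```

>>> {"op": "move_arm", "data": {"plan": [{"tx": -3.2, "ty": 3.1, "tz": 0}, {"tx": -3.2, "ty": 3.1, "tz": 0}, {"wz": -0.14}, {"wz": -0.14}, {"wz": -0.14}]}}

```text
invalid input at $.plan[0]: expected keys tx, ty, tz, wx, wy, wz, jaw
```

>>> {"op": "move_arm", "data": {"plan": [{"wz": -0.05}, {"tx": 0}, {"tx": 0}]}}

```text
invalid input at $.plan[0]: expected keys tx, ty, tz, wx, wy, wz, jaw
```

Run:
```python
from h import *
print(state()['time'],state()['tcp_pos'],state()['joint_positions'])
c,im=snap("wrist","w1");go([.4354,.0947,.15],.1523+np.pi/2)
P=lambda x,y,z:(round(x,3),y,z)
print(proj(c,[[.4947,.1038,.02],[.5842,.1176,.018],[.5916,-.0124,.083],[.5455,.2434,.025]]).round())
```

```text
0.15 [0.19508636 0.59327073 0.22166766] [ 1.12688927e+00  2.21073413e-01  1.52735449e+00  4.13137144e-05
  1.39468835e+00 -1.26113985e-01]
t=0.20 shift cm [-39.85  38.41   7.23] turn [-4.000e-04  1.200e-03 -4.701e-01]
[[ 32. 466.]
 [ 69. 502.]
 [-10. 545.]
 [124. 479.]]
```

View pics/w1.png

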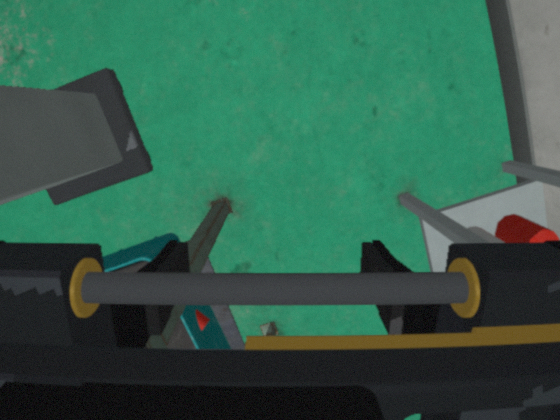

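Every key is required in each row. The fingers show at the bottom of the wrist image, and image-down is tool +y. So I'll turn the tool the other way (x at −81°), which lets the camera look ahead over the plier nose.

>>> {"op": "move_arm", "data": {"plan": [{"tx": -3.2, "ty": 3.1, "tz": 0, "wx": 0, "wy": 0, "wz": 0, "jaw": 8.7}, {"tx": -3.2, "ty": 3.1, "tz": 0, "wx": 0, "wy": 0, "wz": 0, "jaw": 8.7}, {"tx": -3.2, "ty": 3.1, "tz": 0, "wx": 0, "wy": 0, "wz": 0, "jaw": 8.7}, {"tx": -3.2, "ty": 3.1, "tz": 0, "wx": 0, "wy": 0, "wz": 0, "jaw": 8.7}, {"tx": -3.2, "ty": 3.1, "tz": 0, "wx": 0, "wy": 0, "wz": 0, "jaw": 8.7}], "grip_force": 9}}

```text
time: 0.7
tcp_pos: [0.2928, 0.3916, 0.2224]
orientation: [2.544, 1.843, -0.0]
contact_force: [0.8, 0.0, -0.4]
finger_gap: 0.087
```

>>> {"op": "move_arm", "data": {"plan": [{"tx": -3.2, "ty": 3.1, "tz": 0, "wx": 0, "wy": 0, "wz": 0, "jaw": 8.7}, {"tx": -3.2, "ty": 3.1, "tz": 0, "wx": 0, "wy": 0, "wz": 0, "jaw": 8.7}, {"tx": -3.2, "ty": 3.1, "tz": 0, "wx": 0, "wy": 0, "wz": 0, "jaw": 8.7}, {"tx": -3.2, "ty": 3.1, "tz": 0, "wx": 0, "wy": 0, "wz": 0, "jaw": 8.7}, {"tx": -3.2, "ty": 3.1, "tz": 0, "wx": 0, "wy": 0, "wz": 0, "jaw": 8.7}]}}

```text
time: 1.2
tcp_pos: [0.3902, 0.1912, 0.2227]
orientation: [2.545, 1.842, 0.001]
contact_force: [1.3, -0.4, -0.2]
finger_gap: 0.0869
```

>>> {"op": "move_arm", "data": {"plan": [{"tx": -3.2, "ty": 3.1, "tz": 0, "wx": 0, "wy": 0, "wz": 0, "jaw": 8.7}, {"tx": -3.2, "ty": 3.1, "tz": 0, "wx": 0, "wy": 0, "wz": 0, "jaw": 8.7}, {"tx": 0, "ty": 0, "tz": 0, "wx": 0, "wy": 0, "wz": 0.148, "jaw": 8.7}, {"tx": 0, "ty": 0, "tz": 0, "wx": 0, "wy": 0, "wz": 0.148, "jaw": 8.7}, {"tx": 0, "ty": 0, "tz": 0, "wx": 0, "wy": 0, "wz": 0.148, "jaw": 8.7}]}}

```text
time: 1.7
tcp_pos: [0.4287, 0.112, 0.2223]
orientation: [-2.893, -1.225, 0.001]
contact_force: [-0.4, -0.1, 0.4]
finger_gap: 0.087
```

>>> {"op": "move_arm", "data": {"plan": [{"tx": 0, "ty": 0, "tz": 0, "wx": 0, "wy": 0, "wz": 0.148, "jaw": 8.7}, {"tx": 0, "ty": 0, "tz": 0, "wx": 0, "wy": 0, "wz": 0.148, "jaw": 8.7}, {"tx": 0, "ty": 0, "tz": 0, "wx": 0, "wy": 0, "wz": 0.148, "jaw": 8.7}, {"tx": 0, "ty": 0, "tz": 0, "wx": 0, "wy": 0, "wz": 0.148, "jaw": 8.7}, {"tx": 0, "ty": 0, "tz": 0, "wx": 0, "wy": 0, "wz": 0.148, "jaw": 8.7}]}}

```text
time: 2.2
tcp_pos: [0.4285, 0.1127, 0.2224]
orientation: [-3.14, -0.099, 0.0]
contact_force: [-0.5, 0.0, -0.6]
finger_gap: 0.0869
```

>>> {"op": "move_arm", "data": {"plan": [{"tx": 0, "ty": 0, "tz": 0, "wx": 0, "wy": 0, "wz": 0.148, "jaw": 8.7}, {"tx": 0, "ty": 0, "tz": 0, "wx": 0, "wy": 0, "wz": 0.148, "jaw": 8.7}, {"tx": 0, "ty": 0, "tz": 0, "wx": 0, "wy": 0, "wz": 0.148, "jaw": 8.7}, {"tx": 0, "ty": 0, "tz": 0, "wx": 0, "wy": 0, "wz": 0.148, "jaw": 8.7}, {"tx": 0, "ty": 0, "tz": 0, "wx": 0, "wy": 0, "wz": 0.148, "jaw": 8.7}]}}

```text
time: 2.7
tcp_pos: [0.4285, 0.1127, 0.2224]
orientation: [2.963, -1.043, -0.0]
contact_force: [-0.2, -0.6, -0.7]
finger_gap: 0.0869
```

>>> {"op": "move_arm", "data": {"plan": [{"tx": 0, "ty": 0, "tz": 0, "wx": 0, "wy": 0, "wz": 0.148, "jaw": 8.7}, {"tx": 0, "ty": 0, "tz": 0, "wx": 0, "wy": 0, "wz": 0.148, "jaw": 8.7}, {"tx": 0, "ty": 0, "tz": 0, "wx": 0, "wy": 0, "wz": 0.148, "jaw": 8.7}, {"tx": 0, "ty": 0, "tz": 0, "wx": 0, "wy": 0, "wz": 0.148, "jaw": 8.7}, {"tx": 0, "ty": 0, "tz": 0, "wx": 0, "wy": 0, "wz": 0.148, "jaw": 8.7}]}}

```text
time: 3.2
tcp_pos: [0.4285, 0.1126, 0.2224]
orientation: [2.385, -2.044, -0.0]
contact_force: [0.1, -1.1, 0.4]
finger_gap: 0.0869
```

Run:
```python
from h import *
print(state()['time'],state()['tcp_pos'],state()['joint_positions'],state()['dq'])
c,im=snap("wrist","w2");go([.4354,.0947,.15],.1523-np.pi/2)
print(proj(c,[[.4947,.1038,.02],[.5842,.1176,.018],[.5916,-.0124,.083],[.5455,.2434,.025]]).round())
```

```text
3.2 [0.42853644 0.1126493  0.22240501] [ 7.87307861e-02 -2.30758316e-01  1.97610979e+00 -1.12983805e-05
  1.39644129e+00  1.49591411e+00] [ 1.15255434e-04 -2.96425889e-04  1.21651798e-03 -3.35739517e-04
  4.77506347e-04  1.46725673e+00]
t=3.25 shift cm [ 1.88 -0.42  7.24] turn [ 0.0001 -0.     -0.0061]
[[293. 121.]
 [294.  27.]
 [456.  28.]
 [161.  47.]]
```

View pics/w2.png

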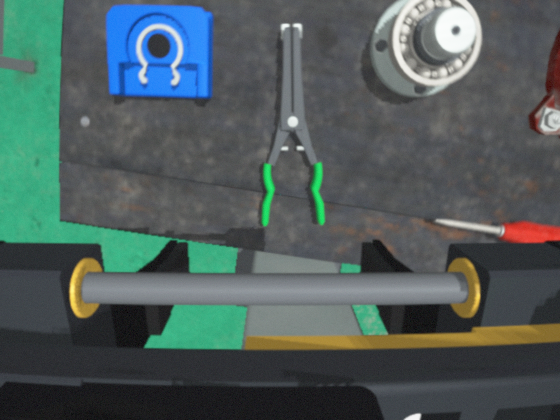

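The wrist view lines up with the top-view estimates. The pivot is at (292,121) against a predicted (293,121), the tips at (291,27), the ring at (159,46) and the shaft top at (455,30). I'll refine with a settled picture.

Run:
```python
from h import *
c,im=snap("wrist","w3");hsv=cv2.cvtColor(im,cv2.COLOR_BGR2HSV);g=cv2.cvtColor(im,cv2.COLOR_BGR2GRAY)
def comps(m,box,a):
    x0,y0,x1,y1=box;k=np.zeros_like(m);k[y0:y1,x0:x1]=m[y0:y1,x0:x1]
    n,l,s,ce=cv2.connectedComponentsWithStats(k);return [(s[i].tolist(),ce[i].round(1)) for i in range(1,n) if s[i,4]>=a],k
gm=cv2.inRange(hsv,(45,120,60),(85,255,255))
H,_=comps(gm,(250,150,340,232),50)
for s,ce in H: print('handle',s,ce,ray(c,ce,.012))
br=cv2.inRange(g,170,255)
for s,ce in comps(br,(265,10,320,160),5)[0]: print('bright',s,ce,ray(c,ce,.019))
rm=cv2.inRange(hsv,(0,0,120),(180,60,255));R,k=comps(rm,(120,15,200,95),50);print(R)
pts=np.argwhere(k)[:,::-1]
X=ray(c,pts,.025)
o=[];
cnt=max(cv2.findContours(k,cv2.RETR_EXTERNAL,2)[0],key=cv2.contourArea).reshape(-1,2)
W=ray(c,cnt,.025)[:,:2]
# outer arc: circle LSQ, iteratively on points near r=23mm
ce=np.array([.545,.243])
from scipy.optimize import least_squares
for i in range(8):
    r=np.hypot(*(W-ce).T);s=W[(abs(r-.023)<.004)&(W[:,0]>ce[0]-.01)]
    f=least_squares(lambda q:np.hypot(s[:,0]-q[0],s[:,1]-q[1])-q[2],[*ce,.023]);ce=f.x[:2]
print('ring outer',f.x,len(s))
e=W[W[:,0]<ce[0]-.02];L=e[e[:,1]>ce[1]];Rr=e[e[:,1]<ce[1]];print('ear',L.mean(0),Rr.mean(0),len(L),len(Rr), L[L[:,0].argmin()],Rr[Rr[:,0].argmin()])
z=cv2.resize(im[0:130,90:490],None,fx=2,fy=2,interpolation=cv2.INTER_CUBIC);cv2.imwrite("pics/z3.png",z)
```

```text
handle [310, 161, 16, 63, 547] [317.9 191.3] [[0.42456562 0.06429387 0.012     ]]
handle [262, 163, 13, 64, 523] [267.1 193.5] [[0.41393977 0.11909591 0.012     ]]
bright [291, 23, 8, 9, 44] [295.3  25.9] [[0.58513898 0.11572448 0.019     ]]
bright [279, 24, 8, 7, 36] [281.7  26.1] [[0.58298925 0.12876554 0.019     ]]
bright [287, 116, 10, 11, 95] [291.4 120.9] [[0.49477228 0.10530513 0.019     ]]
bright [281, 146, 6, 4, 18] [283.7 147.9] [[0.46639125 0.10891953 0.019     ]]
bright [296, 146, 7, 4, 21] [299.1 147.3] [[0.46937335 0.09312802 0.019     ]]
[([135, 26, 46, 61, 651], array([157.4,  53.9]))]
ring outer [0.54321593 0.24456225 0.02142197] 59
ear [0.51537176 0.2598558 ] [0.51741282 0.22685403] 21 17 [0.5094613  0.26047407] [0.51169195 0.22819479]
```

Run:
```python
from h import *
go([.4358,.0942,.004],.186-np.pi/2)
```

```text
t=3.30 shift cm [ 1.94 -0.43 21.84] turn [ 0.0002 -0.     -0.0276]
```

>>> {"op": "move_arm", "data": {"plan": [{"tx": 1.94, "ty": -0.43, "tz": 0, "wx": 0, "wy": 0, "wz": -0.028, "jaw": 8.7}, {"tx": 0, "ty": 0, "tz": 4, "wx": 0, "wy": 0, "wz": 0, "jaw": 8.7}, {"tx": 0, "ty": 0, "tz": 4, "wx": 0, "wy": 0, "wz": 0, "jaw": 8.7}, {"tx": 0, "ty": 0, "tz": 4, "wx": 0, "wy": 0, "wz": 0, "jaw": 8.7}, {"tx": 0, "ty": 0, "tz": 4, "wx": 0, "wy": 0, "wz": 0, "jaw": 8.7}], "grip_force": 9}}

```text
time: 3.8
tcp_pos: [0.436, 0.0942, 0.0613]
orientation: [-2.424, 1.997, -0.001]
contact_force: [0.4, -0.0, -0.2]
finger_gap: 0.0866
```

>>> {"op": "move_arm", "data": {"plan": [{"tx": 0, "ty": 0, "tz": 2, "wx": 0, "wy": 0, "wz": 0, "jaw": 8.7}, {"tx": 0, "ty": 0, "tz": 1.5, "wx": 0, "wy": 0, "wz": 0, "jaw": 8.7}, {"tx": 0, "ty": 0, "tz": 1.5, "wx": 0, "wy": 0, "wz": 0, "jaw": 8.7}, {"tx": 0, "ty": 0, "tz": 0.8, "wx": 0, "wy": 0, "wz": 0, "jaw": 8.7}, {"tx": 0, "ty": 0, "tz": 0, "wx": 0, "wy": 0, "wz": 0, "jaw": 8.7}]}}

```text
time: 4.3
tcp_pos: [0.4349, 0.0942, 0.0035]
orientation: [2.421, -2.0, -0.003]
contact_force: [-0.5, 0.6, 0.2]
finger_gap: 0.0872
```

Run:
```python
from h import *
go([.4358,.0942,.003],.186-np.pi/2);print(state()['contact_force'],state()['tcp_pos'])
```

```text
t=4.30 shift cm [ 0.01 -0.09  0.05] turn [0.0025 0.0004 0.004 ]
[-0.48823005  0.62429473  0.22553099] [0.43490669 0.09416323 0.00350676]
```

>>> {"op": "move_arm", "data": {"plan": [{"tx": 0, "ty": -0.05, "tz": 0, "wx": 0, "wy": 0, "wz": 0, "jaw": 7.0}, {"tx": 0, "ty": 0, "tz": 0, "wx": 0, "wy": 0, "wz": 0, "jaw": 6.2}, {"tx": 0, "ty": 0, "tz": 0, "wx": 0, "wy": 0, "wz": 0, "jaw": 6.0}, {"tx": 0, "ty": 0, "tz": 0, "wx": 0, "wy": 0, "wz": 0, "jaw": 5.8}, {"tx": 0, "ty": 0, "tz": 0, "wx": 0, "wy": 0, "wz": 0, "jaw": 5.8}], "grip_force": 9}}

```text
time: 4.8
tcp_pos: [0.4371, 0.0943, 0.0052]
orientation: [-2.42, 2.003, -0.001]
contact_force: [-0.0, 0.7, 3.0]
finger_gap: 0.0632
```

>>> {"op": "move_arm", "data": {"plan": [{"tx": 0, "ty": 0, "tz": 0, "wx": 0, "wy": 0, "wz": 0, "jaw": 5.8}, {"tx": 0, "ty": 0, "tz": 0, "wx": 0, "wy": 0, "wz": 0, "jaw": 5.8}]}}

```text
time: 5.0
tcp_pos: [0.4371, 0.0943, 0.0051]
orientation: [-2.419, 2.003, -0.001]
contact_force: [-1.7, -0.6, 5.0]
finger_gap: 0.0638
```

>>> {"op": "move_arm", "data": {"plan": [{"tx": 0, "ty": 0, "tz": -1, "wx": 0, "wy": 0, "wz": 0, "jaw": 5.8}, {"tx": 0, "ty": 0, "tz": -2, "wx": 0, "wy": 0, "wz": 0, "jaw": 5.8}, {"tx": 0, "ty": 0, "tz": -2, "wx": 0, "wy": 0, "wz": 0, "jaw": 5.8}, {"tx": 0, "ty": 0, "tz": -1, "wx": 0, "wy": 0, "wz": 0, "jaw": 5.8}, {"tx": 0, "ty": 0, "tz": 0, "wx": 0, "wy": 0, "wz": 0, "jaw": 5.8}]}}

```text
time: 5.5
tcp_pos: [0.4377, 0.0944, 0.0661]
orientation: [-2.418, 2.002, -0.004]
contact_force: [-0.1, 0.2, -1.3]
finger_gap: 0.0632
```

Run:
```python
from h import *
s=state();print({k:np.round(s[k],3) for k in('time','tcp_pos','orientation','contact_force','wrist_torque','finger_gap')})
c,im=snap("wrist","w4");print(c)
c2,im2=snap("scene","s4")
a=im;b=cv2.resize(im2[170:340,170:340],(420,420),interpolation=cv2.INTER_CUBIC)
cv2.imwrite("pics/c4.png",cv2.resize(np.hstack([a,b]),None,fx=.81,fy=.81))
```

```text
{'time': np.float64(5.5), 'tcp_pos': array([0.438, 0.094, 0.066]), 'orientation': array([-2.418,  2.002, -0.004]), 'contact_force': array([-0.102,  0.188, -1.257]), 'wrist_torque': array([-0.092,  0.155,  0.003]), 'finger_gap': np.float64(0.063)}
{'fx': 347.5960702930137, 'fy': 347.5960702930137, 'cx': 274.427313888206, 'cy': 207.58404661572973, 'dist_coeffs': array([-0.07404902,  0.        ,  0.        ,  0.        ,  0.        ]), 'R': array([[ 1.87094598e-01, -9.82341636e-01, -7.22417490e-04],
       [-9.48537918e-01, -1.80847580e-01,  2.59942245e-01],
       [-2.55482738e-01, -4.79485496e-02, -9.65623895e-01]]), 't': array([0.01106109, 0.44201215, 0.35536265])}
```

View pics/c4.png

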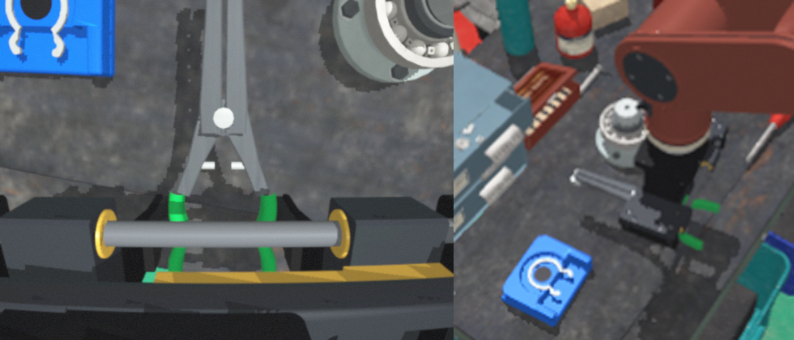

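The pliers are lifted level and the pivot sits on the tool axis column at (275,146). The tips are above the wrist image edge. Next I'll move to a viewpoint where the tray, axle and pliers are all seen together.

>>> {"op": "move_arm", "data": {"plan": [{"tx": -0.6, "ty": 0.3, "tz": -1.8, "wx": 0, "wy": 0, "wz": 0, "jaw": 5.8}, {"tx": -1.0, "ty": 0.55, "tz": -3.2, "wx": 0, "wy": 0, "wz": 0, "jaw": 5.8}, {"tx": -1.0, "ty": 0.55, "tz": -3.2, "wx": 0, "wy": 0, "wz": 0, "jaw": 5.8}, {"tx": -1.0, "ty": 0.55, "tz": -3.2, "wx": 0, "wy": 0, "wz": 0, "jaw": 5.8}, {"tx": -1.0, "ty": 0.55, "tz": -3.2, "wx": 0, "wy": 0, "wz": 0, "jaw": 5.8}]}}

```text
time: 6.1
tcp_pos: [0.4021, 0.135, 0.2102]
orientation: [2.418, -2.002, -0.003]
contact_force: [-0.0, 0.7, -1.5]
finger_gap: 0.0634
```

>>> {"op": "move_arm", "data": {"plan": [{"tx": -1.0, "ty": 0.55, "tz": -3.2, "wx": 0, "wy": 0, "wz": 0.02, "jaw": 5.8}, {"tx": -1.0, "ty": 0.5, "tz": -3.2, "wx": 0, "wy": 0, "wz": 0.03, "jaw": 5.8}, {"tx": -0.8, "ty": 0.4, "tz": -2.4, "wx": 0, "wy": 0, "wz": 0.036, "jaw": 5.8}, {"tx": 0, "ty": 0, "tz": 0, "wx": 0, "wy": 0, "wz": 0, "jaw": 5.8}, {"tx": 0, "ty": 0, "tz": 0, "wx": 0, "wy": 0, "wz": 0, "jaw": 5.8}]}}

```text
time: 6.6
tcp_pos: [0.3842, 0.1599, 0.2971]
orientation: [2.332, -2.103, -0.001]
contact_force: [-0.4, -0.5, -1.7]
finger_gap: 0.0632
```

Run:
```python
from h import *
import json
s=state();print({k:np.round(s[k],3) for k in('time','tcp_pos','orientation','contact_force','wrist_torque','finger_gap')})
for n in("wrist","top","scene"):
    c,im=snap(n,n+"5");json.dump({k:np.array(v).tolist() for k,v in c.items()},open(n+"5.json","w"))
w=cv2.imread("pics/wrist5.png");t=cv2.imread("pics/top5.png");s=cv2.imread("pics/scene5.png")
t=cv2.resize(t[170:310,130:310],(540,420),interpolation=cv2.INTER_CUBIC)
s=cv2.resize(s[180:350,150:350],(400,340),interpolation=cv2.INTER_CUBIC)
print(w.shape)
top=cv2.resize(w,(400,300),interpolation=cv2.INTER_AREA)
can=np.zeros((600,800,3),np.uint8);can[:300,:400]=top;can[:300,400:]=cv2.resize(t,(386,300)).shape and cv2.resize(t,(400,300))
can[300:,:400]=cv2.resize(s,(353,300))[:, :400] if 0 else cv2.resize(s,(400,300))
can[300:,400:]=cv2.resize(w[0:150,80:280],(400,300),interpolation=cv2.INTER_CUBIC)
cv2.imwrite("pics/c5.png",can)
```

```text
{'time': np.float64(6.6), 'tcp_pos': array([0.384, 0.16 , 0.297]), 'orientation': array([ 2.332e+00, -2.103e+00, -1.000e-03]), 'contact_force': array([-0.402, -0.48 , -1.683]), 'wrist_torque': array([-0.07 ,  0.189, -0.033]), 'finger_gap': np.float64(0.063)}
(420, 560, 3)
```

View pics/c5.png

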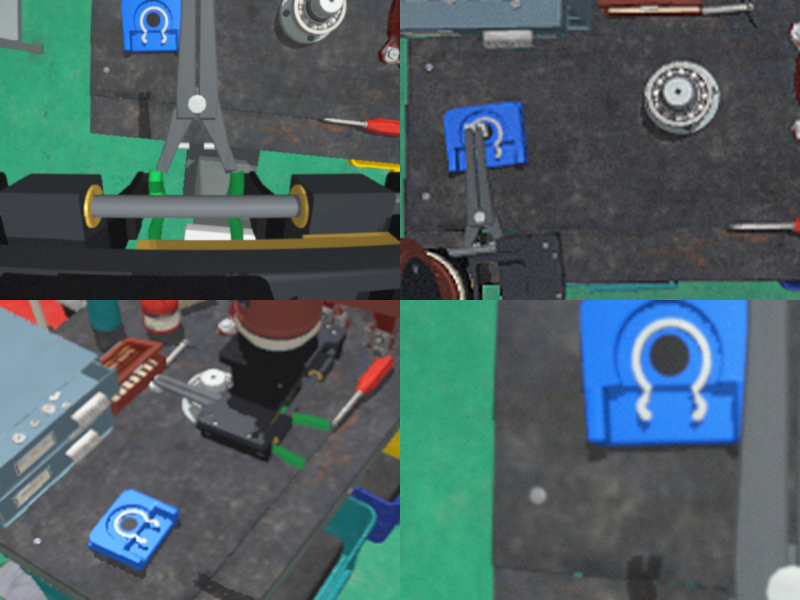

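The composite shows the circlip in the tray (wrist zoom centre about (671,357), ears at (642,410) and (699,412)). In the top crop the plier tips hover over the tray at (475,130). I'll measure the circlip from three images.

```bash
cat > m.py <<'E'
from h import *
import json
from scipy.optimize import least_squares
w5=json.load(open("wrist5.json"));t0=optics.calibration("top")
# camera in tool frame from w5 state
s=dict(p=np.array([.3842,.1599,.2971]),o=np.array([2.332,-2.103,-.001]))
def tool(p,yaw): 
    a=yaw-np.pi/2;c,si=np.cos(a),np.sin(a);return np.array([[c,si,0],[si,-c,0],[0,0,-1.]])
T=Ro.from_rotvec(s['o']).as_matrix()
Rct=np.array(w5['R'])@T; tct=np.array(w5['R'])@s['p']+np.array(w5['t'])
Y=.186-.0276;T3=tool(0,Y);p3=np.array([.4358,.0942,.004])-T3@np.array([.0194,-.0043,.2184])
w3=dict(w5);w3['R']=Rct@T3.T;w3['t']=tct-w3['R']@p3
for n,c,f in(("top0",t0,"top0"),("w3",w3,"w3"),("w5",w5,"wrist5")):
    im=cv2.imread(f"pics/{f}.png");im=im;U=4
    big=cv2.resize(im,None,fx=U,fy=U,interpolation=cv2.INTER_CUBIC);h=cv2.cvtColor(big,cv2.COLOR_BGR2HSV)
    uv=proj(c,[[.545,.243,.025]])[0];r=np.abs(proj(c,[[.545,.283,.025]])[0]-uv).max()
    m=cv2.inRange(h,(0,0,125),(180,85,255));b=cv2.inRange(h,(100,120,40),(125,255,255))
    def pts(k): 
        v=np.argwhere(k)[:,::-1];v=v[np.abs((v+.5)/U-.5-uv).max(1)<r];return (v+.5)/U-.5
    X=ray(c,pts(m),.025)[:,:2];ce=np.array([.545,.243])
    X=X[np.hypot(*(X-ce).T)<.04]
    for i in range(15):
        d=X-ce;q=X[(d[:,0]>-.008)&(abs(np.hypot(*d.T)-.021)<.006)]
        g=least_squares(lambda a:np.hypot(*(q-a[:2]).T)-a[2],[*ce,.021],loss='soft_l1',f_scale=.001);ce=g.x[:2]
    e=X[X[:,0]<ce[0]-.021];L=e[e[:,1]>ce[1]].mean(0);R=e[e[:,1]<ce[1]].mean(0);mid=(L+R)/2;v=ce-mid;u=L-R
    print(n,'ring',g.x.round(4),'ears mid',mid.round(4),'sep',np.hypot(*u).round(4),'yaw axis %.3f ears %.3f'%(np.arctan2(v[1],v[0]),np.arctan2(-u[0],u[1])),'tip',X[:,0].min())
    B=pts(b) if 0 else None
    rm=ray(c,[proj(c,[[.59,-.012,.083]])[0]],.083)
    g8=cv2.cvtColor(big,cv2.COLOR_BGR2GRAY);au=proj(c,[[.59,-.012,.083]])[0]
    k=np.zeros_like(g8);cv2.circle(k,tuple((au*U).astype(int)),int(r*U*1.0),255,-1)
    cs=cv2.HoughCircles(cv2.bitwise_and(g8,k),cv2.HOUGH_GRADIENT,1,20,param1=100,param2=15,minRadius=int(r*U*.3),maxRadius=int(r*U*.6))
    if cs is not None:
        for x in cs[0][:3]: print('   circ',x/U,ray(c,[(x[:2]+.5)/U-.5],.083)[0].round(4),'exp r px',r*.5)
E
python3 m.py
```

```text
top0 ring [0.5454 0.2448 0.0207] ears mid [0.5181 0.2428] sep 0.0331 yaw axis 0.074 ears 0.054 tip 0.5108430409213172
   circ [255.125 212.375   6.3  ] [ 0.5934 -0.0118  0.083 ] exp r px 6.842866241632862
   circ [258.625 207.125   6.45 ] [ 0.6078 -0.0215  0.083 ] exp r px 6.842866241632862
   circ [250.125 209.375   5.6  ] [0.6019 0.002  0.083 ] exp r px 6.842866241632862
w3 ring [0.5416 0.2472 0.0207] ears mid [0.5148 0.2445] sep 0.033 yaw axis 0.099 ears 0.032 tip 0.5078000573985266
   circ [452.625  29.125  20.225] [ 0.5912 -0.0082  0.083 ] exp r px 19.982034431631348
   circ [453.375  24.125  19.175] [ 0.5951 -0.0079  0.083 ] exp r px 19.982034431631348
   circ [446.875  46.625  22.475] [ 0.5769 -0.0068  0.083 ] exp r px 19.982034431631348
w5 ring [0.543  0.2457 0.0207] ears mid [0.5159 0.2436] sep 0.0331 yaw axis 0.079 ears 0.048 tip 0.5084931861080524
   circ [463.625   1.875  15.275] [ 0.5881 -0.0104  0.083 ] exp r px 17.119553345113815
   circ [459.625  13.875  19.25 ] [ 0.5761 -0.0084  0.083 ] exp r px 17.119553345113815
   circ [461.875  19.375  14.45 ] [ 0.5712 -0.0118  0.083 ] exp r px 17.119553345113815
```

Run:
```python
from h import *
go([.371,.2325,.075],.075-np.pi/2)
```

```text
t=6.75 shift cm [-7.4   0.42 22.1 ] turn [ 0.0041 -0.0006  0.0268]
```

>>> {"op": "move_arm", "data": {"plan": [{"tx": -0.6, "ty": 0, "tz": 1.7, "wx": 0, "wy": 0, "wz": 0.007, "jaw": 5.8}, {"tx": -1.0, "ty": 0.1, "tz": 3, "wx": 0, "wy": 0, "wz": 0.02, "jaw": 5.8}, {"tx": -1.0, "ty": 0.1, "tz": 3, "wx": 0, "wy": 0, "wz": 0, "jaw": 5.8}, {"tx": -1.0, "ty": 0.1, "tz": 3, "wx": 0, "wy": 0, "wz": 0, "jaw": 5.8}, {"tx": -1.0, "ty": 0.1, "tz": 3, "wx": 0, "wy": 0, "wz": 0, "jaw": 5.8}]}}

```text
time: 7.25
tcp_pos: [0.3756, 0.2052, 0.1588]
orientation: [2.301, -2.136, -0.002]
contact_force: [0.2, 0.3, -1.0]
finger_gap: 0.0634
```

>>> {"op": "move_arm", "data": {"plan": [{"tx": -1.0, "ty": 0, "tz": 3, "wx": 0, "wy": 0, "wz": 0, "jaw": 5.8}, {"tx": -1.0, "ty": 0, "tz": 3, "wx": 0, "wy": 0, "wz": 0, "jaw": 5.8}, {"tx": -0.8, "ty": 0, "tz": 2.4, "wx": 0, "wy": 0, "wz": 0, "jaw": 5.8}, {"tx": 0, "ty": 0, "tz": 0, "wx": 0, "wy": 0, "wz": 0, "jaw": 5.8}, {"tx": 0, "ty": 0, "tz": 0, "wx": 0, "wy": 0, "wz": 0, "jaw": 5.8}]}}

```text
time: 7.75
tcp_pos: [0.3737, 0.2328, 0.0767]
orientation: [2.301, -2.135, -0.002]
contact_force: [-0.0, 0.2, -0.8]
finger_gap: 0.063
```

Run:
```python
from h import *
import json
go([.371,.2325,.075],.075-np.pi/2);s=state();print(s['tcp_pos'],s['finger_gap'],s['contact_force'])
for n in("wrist","top","scene"):
    c,im=snap(n,n+"6");json.dump({k:np.array(v).tolist() for k,v in c.items()},open(n+"6.json","w"))
t=cv2.imread("pics/top6.png");s=cv2.imread("pics/scene6.png")
t=cv2.resize(t[205:280,140:215],(400,400),interpolation=cv2.INTER_CUBIC)
s=cv2.resize(s[265:340,180:255],(400,400),interpolation=cv2.INTER_CUBIC)
cv2.imwrite("pics/c6.png",np.hstack([t,s]))
```

```text
t=7.75 shift cm [0.01 0.27 0.17] turn [ 0.0028 -0.0011  0.0001]
[0.37366443 0.23277454 0.07670832] 0.0629998579067735 [-0.01100774  0.20799353 -0.79964662]
```

View pics/c6.png

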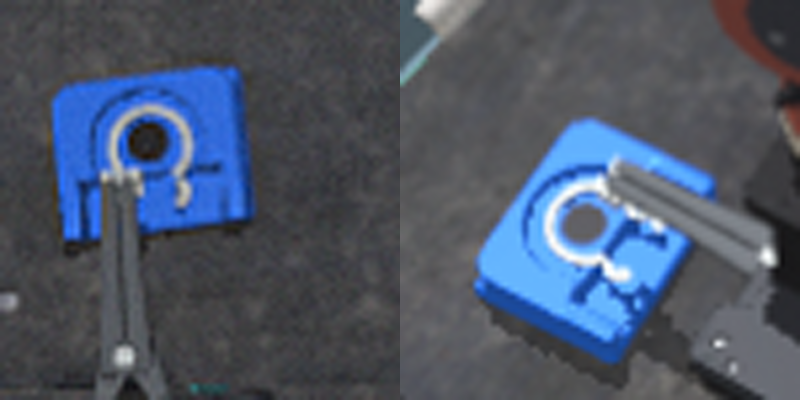

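The top crop shows the tips' bright caps at (108,178) and (134,180), the pivot at (124,357), and the right ear at (182,193). The left ear is hidden under the tips by parallax, because the tips are about 65 mm higher. The scene crop shows the caps at about (610,176) and the pivot at (767,257). I'll triangulate from the two views.

```bash
cat > tri.py <<'E'
from h import *
import json
def tri(u1,u2,c1,c2):
    P=[];q=[]
    for c,u in((c1,u1),(c2,u2)):
        K=np.array([[c['fx'],0,c['cx']],[0,c['fy'],c['cy']],[0,0,1]])
        q.append(cv2.undistortPoints(np.array(u,float).reshape(1,1,2),K,np.array(c['dist_coeffs'],float)).reshape(2,1))
        P.append(np.c_[np.array(c['R']),np.array(c['t'])])
    X=cv2.triangulatePoints(P[0],P[1],q[0],q[1])[:,0];return X[:3]/X[3]
def bright(f,box,th=165,U=4):
    im=cv2.imread(f"pics/{f}.png");h=cv2.cvtColor(im,cv2.COLOR_BGR2HSV)
    m=cv2.inRange(h,(0,0,th),(180,50,255));x0,y0,x1,y1=box;k=np.zeros_like(m);k[y0:y1,x0:x1]=m[y0:y1,x0:x1]
    n,l,s,ce=cv2.connectedComponentsWithStats(k,connectivity=4);return [(s[i].tolist(),ce[i].round(2).tolist()) for i in range(1,n)]
E
python3 - <<'E'
from tri import *
t=optics.calibration("top");s=optics.calibration("scene")
print(bright("top6",(156,232,175,280)));print(bright("scene6",(210,285,260,320)))
T=[162.7,238.6];Pv=[163.25,271.9];S=[219.4,298];SP=[248.8,313.2]
print('tips top@.091',ray(t,[T],.091),'pivot top@.091',ray(t,[Pv],.091))
print('tri tip',tri(T,S,t,s),'tri pivot',tri(Pv,SP,t,s))
print('scene tip@.091',ray(s,[S],.091),ray(s,[SP],.091))
# ring in scene: centre of mask fit from scene0
im=cv2.imread("pics/scene0.png");U=4;big=cv2.resize(im,None,fx=U,fy=U,interpolation=cv2.INTER_CUBIC);h=cv2.cvtColor(big,cv2.COLOR_BGR2HSV)
m=cv2.inRange(h,(0,0,140),(180,70,255));v=np.argwhere(m)[:,::-1];v=(v+.5)/U-.5
X=ray(s,v,.025)[:,:2];ce=np.array([.543,.245])
from scipy.optimize import least_squares
X=X[np.hypot(*(X-ce).T)<.04]
for i in range(15):
    d=X-ce;q=X[(d[:,0]>-.008)&(abs(np.hypot(*d.T)-.021)<.006)]
    g=least_squares(lambda a:np.hypot(*(q-a[:2]).T)-a[2],[*ce,.021],loss='soft_l1',f_scale=.001);ce=g.x[:2]
e=X[X[:,0]<ce[0]-.021];L=e[e[:,1]>ce[1]].mean(0);R=e[e[:,1]<ce[1]].mean(0);print('scene ring',g.x,'ears',L,R,len(e))
E
```

```text
[([161, 232, 2, 7, 9], [161.33, 235.33]), ([173, 234, 2, 4, 5], [173.6, 235.6]), ([159, 237, 1, 2, 2], [159.0, 237.5]), ([164, 237, 2, 1, 2], [164.5, 237.0]), ([173, 239, 2, 4, 5], [173.8, 240.8]), ([166, 240, 1, 1, 1], [166.0, 240.0]), ([162, 270, 3, 3, 8], [162.88, 271.12])]
[([219, 295, 2, 3, 5], [219.6, 296.2]), ([210, 298, 9, 5, 21], [214.48, 299.95]), ([219, 302, 2, 1, 2], [219.5, 302.0]), ([222, 303, 5, 3, 9], [223.56, 304.22]), ([227, 306, 2, 2, 3], [227.67, 306.33]), ([210, 311, 13, 7, 26], [216.27, 314.08]), ([247, 311, 3, 4, 8], [248.25, 312.75])]
tips top@.091 [[0.52363934 0.23905516 0.091     ]] pivot top@.091 [[0.43382547 0.23621082 0.091     ]]
tri tip [0.52492083 0.24173775 0.08396597] tri pivot [0.43484366 0.23664138 0.09145563]
scene tip@.091 [[0.52293562 0.244876   0.091     ]] [[0.43604468 0.2369377  0.091     ]]
scene ring [0.54494833 0.24436416 0.02070251] ears [0.51666644 0.25873857] [0.51854256 0.22553273] 318
```

Run:
```python
from tri import *
exec(open('m.py').read().split("for n,c,f")[0])
w6=json.load(open("wrist6.json"))
# features on bench (w3) in pliers frame, z assumed .019
B=lambda uv,z:ray(w3,[uv],z)[0]
print('w3 feats',bright("w3",(265,10,320,160),150))
print('w6 feats',bright("wrist6",(240,60,330,230),150))
print('w5 feats',bright("wrist5",(240,60,330,230),150))
print('w4 feats',bright("w4",(240,60,330,230),150))
# predicted pixel in tool frame
K=dict(w5);K['R']=Rct;K['t']=tct
for off in(.0575,.0587,.06):
  for th in(0,.04,.08):
    def pt(x,y,z):# pliers coords -> tool frame, pitch th about grip (x=-off,z=.007)
        dx=x+off;dz=z-.0051; X=dx*np.cos(th)+dz*np.sin(th); Z=-dx*np.sin(th)+dz*np.cos(th)
        return [-y,-X,-Z]
    print(off,th,proj(K,[pt(0,0,.019),pt(-.0275,.008,.019),pt(-.0275,-.008,.019),pt(.03,0,.019)]).round(1).tolist())
```

```text
w3 feats [([279, 23, 8, 9, 50], [281.84, 26.14]), ([291, 23, 9, 14, 60], [295.72, 27.37]), ([286, 116, 12, 11, 107], [291.37, 121.07]), ([280, 146, 8, 4, 27], [283.59, 147.63]), ([296, 146, 8, 4, 27], [299.37, 147.48])]
w6 feats [([263, 132, 27, 27, 563], [275.61, 145.14]), ([249, 200, 16, 9, 131], [256.98, 203.98]), ([285, 200, 17, 9, 134], [292.45, 204.24])]
w5 feats [([263, 132, 26, 27, 531], [275.53, 145.12]), ([249, 200, 16, 8, 118], [257.09, 203.63]), ([285, 200, 16, 9, 124], [292.41, 204.03])]
w4 feats [([265, 60, 1, 1, 1], [265.0, 60.0]), ([283, 60, 14, 17, 94], [290.29, 66.77]), ([282, 61, 2, 2, 3], [282.33, 61.33]), ([296, 61, 1, 1, 1], [296.0, 61.0]), ([298, 61, 1, 1, 1], [298.0, 61.0]), ([298, 62, 2, 3, 4], [298.75, 63.0]), ([296, 63, 1, 1, 1], [296.0, 63.0]), ([295, 65, 1, 1, 1], [295.0, 65.0]), ([299, 67, 1, 1, 1], [299.0, 67.0]), ([282, 68, 1, 1, 1], [282.0, 68.0]), ([286, 68, 2, 2, 3], [286.67, 68.33]), ([291, 68, 1, 1, 1], [291.0, 68.0]), ([265, 69, 2, 1, 2], [265.5, 69.0]), ([298, 69, 1, 2, 2], [298.0, 69.5]), ([282, 70, 1, 1, 1], [282.0, 70.0]), ([286, 70, 1, 1, 1]
[... 1706 characters left out ...]
211, 1, 1, 1], [312.0, 211.0])]
0.0575 0 [[275.0, 148.6], [256.9, 211.2], [293.1, 211.2], [275.1, 74.1]]
0.0575 0.04 [[275.0, 146.9], [257.0, 209.3], [292.9, 209.3], [275.1, 73.8]]
0.0575 0.08 [[275.0, 145.4], [257.2, 207.5], [292.8, 207.5], [275.1, 73.9]]
0.0587 0 [[275.0, 145.7], [256.9, 208.5], [293.1, 208.6], [275.1, 71.0]]
0.0587 0.04 [[275.0, 144.0], [257.0, 206.6], [293.0, 206.7], [275.1, 70.8]]
0.0587 0.08 [[275.0, 142.6], [257.1, 204.9], [292.8, 204.9], [275.1, 70.9]]
0.06 0 [[275.0, 142.6], [256.8, 205.7], [293.1, 205.7], [275.1, 67.6]]
0.06 0.04 [[275.0, 141.0], [257.0, 203.8], [293.0, 203.8], [275.1, 67.5]]
0.06 0.08 [[275.0, 139.6], [257.1, 202.0], [292.9, 202.0], [275.1, 67.8]]
```

>>> {"op": "move_arm", "data": {"plan": [{"tx": -0.1, "ty": 0.4, "tz": 1.5, "wx": 0, "wy": 0, "wz": 0, "jaw": 5.8}, {"tx": 0, "ty": 0, "tz": 1.3, "wx": 0, "wy": 0, "wz": 0, "jaw": 5.8}, {"tx": 0, "ty": 0, "tz": 0.7, "wx": 0, "wy": 0, "wz": 0, "jaw": 5.8}, {"tx": 0, "ty": 0, "tz": 0, "wx": 0, "wy": 0, "wz": 0, "jaw": 5.8}]}}

```text
time: 8.3
tcp_pos: [0.3698, 0.2337, 0.0417]
orientation: [2.301, -2.136, -0.001]
contact_force: [-0.1, -0.0, -1.1]
finger_gap: 0.0634
```

Run:
```python
from h import *
s=state();print(s['time'],s['tcp_pos'],s['finger_gap'],s['contact_force'])
t=snap("top","top7")[1];s=snap("scene","scene7")[1]
t=cv2.resize(t[220:260,145:185],(400,400),interpolation=cv2.INTER_CUBIC)
s=cv2.resize(s[285:335,195:245],(400,400),interpolation=cv2.INTER_CUBIC)
cv2.imwrite("pics/c7.png",np.hstack([t,s]))
```

```text
8.3 [0.36984981 0.23367166 0.04170991] 0.06339795651794583 [-0.09121526 -0.04774794 -1.06196175]
```

View pics/c7.png

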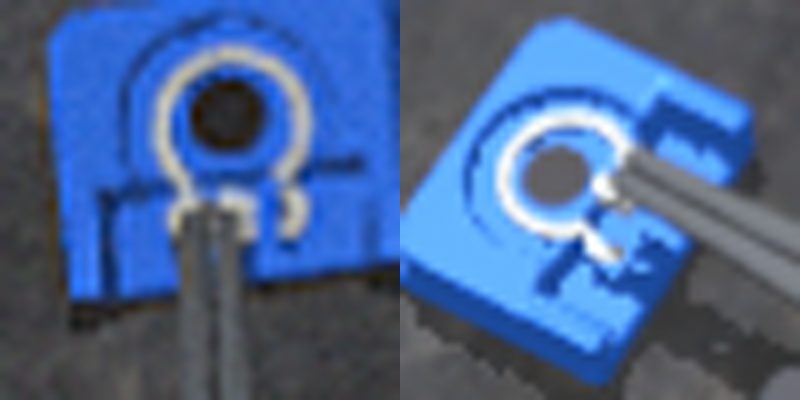

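The top crop shows the tip lips on the right side, spanning rows 190–240 with the outer edge at col ~252. That puts the tips' middle at about (217,215). The ears are at (181,225) and (297,215), and the ring centre is at (232,122). The scene crop shows the caps next to the ring at (625,170), with the shadow offset. I'll compute the residual in both views.

Run:
```python
from tri import *
t=optics.calibration("top");s=optics.calibration("scene")
tc=lambda p:((p-[145,220])*10+4.5).round(0).tolist();sc=lambda p:((p-[195,285])*8+3.5+[400,0]).round(0).tolist()
yaw=.07;ax=np.array([np.cos(yaw),np.sin(yaw)]);ly=np.array([-np.sin(yaw),np.cos(yaw)])
for nm,o in(("top",np.array([.5454,.2448])),("scn",np.array([.5449,.2444]))):
    P=lambda x,y,z:[*(o+ax*x+ly*y),z]
    c,f=(t,tc) if nm=="top" else (s,sc)
    print(nm,'ring',f(proj(c,[P(0,0,.025)])),'ears',f(proj(c,[P(-.029,.0165,.025),P(-.029,-.0165,.025)])))
    for z in(.036,.039,.0425,.0456): print(z,'pin mid',f(proj(c,[P(-.026,0,z)])),'bar ends(top,front) L/R',f(proj(c,[P(-.019,.005,z+.0106),P(-.019,-.005,z+.0106)])),'lip outer R front/back',f(proj(c,[P(-.019,-.0097,z+.004),P(-.033,-.0097,z+.004)])))
```

```text
top ring [[232.0, 126.0]] ears [[181.0, 230.0], [294.0, 221.0]]
0.036 pin mid [[226.0, 214.0]] bar ends(top,front) L/R [[196.0, 189.0], [231.0, 186.0]] lip outer R front/back [[254.0, 186.0], [257.0, 235.0]]
0.039 pin mid [[223.0, 213.0]] bar ends(top,front) L/R [[193.0, 189.0], [228.0, 186.0]] lip outer R front/back [[251.0, 185.0], [254.0, 235.0]]
0.0425 pin mid [[219.0, 213.0]] bar ends(top,front) L/R [[189.0, 188.0], [224.0, 185.0]] lip outer R front/back [[247.0, 185.0], [250.0, 234.0]]
0.0456 pin mid [[216.0, 212.0]] bar ends(top,front) L/R [[186.0, 188.0], [221.0, 185.0]] lip outer R front/back [[244.0, 184.0], [247.0, 234.0]]
scn ring [[566.0, 173.0]] ears [[609.0, 252.0], [665.0, 173.0]]
0.036 pin mid [[627.0, 192.0]] bar ends(top,front) L/R [[598.0, 179.0], [616.0, 155.0]] lip outer R front/back [[625.0, 154.0], [660.0, 173.0]]
0.039 pin mid [[626.0, 188.0]] bar ends(top,front) L/R [[597.0, 174.0], [615.0, 150.0]] lip outer R front/back [[625.0, 149.0], [660.0, 168.0]]
0.0425 pin mid [[625.0, 183.0]] bar ends(top,front) L/R [[596.0, 169.0], [614.0, 145.0]] lip outer R front/back [[624.0, 144.0], [659.0, 163.0]]
0.0456 pin mid [[625.0, 178.0]] bar ends(top,front) L/R [[595.0, 165.0], [613.0, 140.0]] lip outer R front/back [[623.0, 139.0], [658.0, 158.0]]
```

Run:
```python
from h import *
for f,a in(("top",(155,234,178,250)),("scene",(208,296,236,318))):
    A=cv2.imread(f"pics/{f}0.png").astype(int).min(2);B=cv2.imread(f"pics/{f}7.png").astype(int).min(2)
    x0,y0,x1,y1=a;print(f,'cols',x0,'rows',y0)
    print(B[y0:y1,x0:x1]);
    if f=="top":print(A[y0:y1,x0:x1])
```

```text
top cols 155 rows 234
[[ 45  49  37  42  52 133 182  71  37  39  40  30  19  28  42  44  48  42
   69 151 158  47  41]
 [ 52  36  28  46  44  96 175 139  34  42  46  48  44  43  40  48  43  48
  122 163 131  38  41]
 [ 50  46  36  49  45  70 166 183  75  36  51  46  49  51  47  35  39 106
  169 162  72  20  31]
 [ 47  48  43  40  40  47 105 175 160  59  30  31  17  22  25  31  43 120
  167  99   6  33  37]
 [ 45  47  27  27  31  27  34 107 177  86  46  42  78  72  47  38  40  70
  116 110  52  47  49]
 [ 23  32  20  33  29  26  31  81 173 137  89  87 163 162 137  95  35  57
  139 184 121  48  48]
 [ 29   8  43  36  42  39  66 147 179 160  98  96 167 174 185 140  36  22
  101 179 161  52  44]
 [ 22  34  54  46  47  42  95 169 109  86  76  88  76 102 156 116  32  44
  104 173 154  40  42]
 [ 16  37  55  43  48  45  91 158  75  80  74 108  78  95 151 134  36  67
  150 166 118  36  50]
 [ 19  38  49  50  51  42  55 110  78  76  65  87  75 103 141 134  33  62
  124 134  57  44  51]
 [ 32  44  37  49  47  43  42  56  80  81  66  84  86  82  66  41  39  40
   17  25  47  44  54]
 [ 14  37  
[... 3926 characters left out ...]
106 197 244 230 197 161 147 146 156 168  90  33  89  98 103 106 100  98
   93  85  88 104 118 124 126 117  98  88]
 [101 106 153 228 246 242 234 233 242 245 188  98  94  98  98  97  98  91
   95  98  88  77  94 114 122 125 126 117]
 [101 101 101 115 134 170 205 210 196 135 242 210 124 101 100  99  98  52
   79  89  96  92  68  72 101 117 123 125]
 [100 101 100 101 101  60 101  83  42  26 217 249 194 127 113 100  91  48
   28  28  79  86  48  40  59  82 105 120]
 [101 101  91 100  99  98  96  47  26  27 166 242 247 184 132 106  52  28
   26  27  28  38  33  44  55  70  76  96]
 [101 101 101 101  87  80  51  31  27  45  60 138 199 207 141  97  61  50
   34  27  29  27  39  51  74  80  79  77]]
```

The residuals from pixel profiles are small: the tips need to go about 1 mm forward and 0.4 mm left, and the height agrees with nominal. I'll descend in stages and watch the force.

>>> {"op": "move_arm", "data": {"plan": [{"tx": -0.04, "ty": -0.1, "tz": 0.6, "wx": 0, "wy": 0, "wz": 0, "jaw": 5.8}, {"tx": 0, "ty": 0, "tz": 0.5, "wx": 0, "wy": 0, "wz": 0, "jaw": 5.8}, {"tx": 0, "ty": 0, "tz": 0.3, "wx": 0, "wy": 0, "wz": 0, "jaw": 5.8}, {"tx": 0, "ty": 0, "tz": 0, "wx": 0, "wy": 0, "wz": 0, "jaw": 5.8}]}}

```text
time: 8.8
tcp_pos: [0.3709, 0.2344, 0.0279]
orientation: [2.302, -2.136, -0.001]
contact_force: [-0.4, 0.7, -1.3]
finger_gap: 0.0633
```

>>> {"op": "move_arm", "data": {"plan": [{"tx": 0, "ty": 0, "tz": 0.3, "wx": 0, "wy": 0, "wz": 0, "jaw": 5.8}, {"tx": 0, "ty": 0, "tz": 0.3, "wx": 0, "wy": 0, "wz": 0, "jaw": 5.8}, {"tx": 0, "ty": 0, "tz": 0.15, "wx": 0, "wy": 0, "wz": 0, "jaw": 5.8}, {"tx": 0, "ty": 0, "tz": 0, "wx": 0, "wy": 0, "wz": 0, "jaw": 5.8}]}}

```text
time: 9.2
tcp_pos: [0.3712, 0.2346, 0.0208]
orientation: [2.303, -2.136, -0.0]
contact_force: [-0.5, -0.1, -1.1]
finger_gap: 0.0636
```

Run:
```python
from h import *
import json
s=state();print(s['time'],s['tcp_pos'],s['orientation'],s['finger_gap'],s['contact_force'],s['wrist_torque'])
t=snap("top","top8")[1];s=snap("scene","scene8")[1];w=snap("wrist","wrist8")
from tri import bright
print(bright("wrist8",(240,100,330,230),150))
t=cv2.resize(t[220:260,145:185],(400,400),interpolation=cv2.INTER_CUBIC)
s=cv2.resize(s[285:335,195:245],(400,400),interpolation=cv2.INTER_CUBIC)
cv2.imwrite("pics/c8.png",np.hstack([t,s]))
```

```text
9.2 [0.37119259 0.23455754 0.02075616] [ 2.30262681e+00 -2.13635221e+00 -3.70235278e-04] 0.06359285738206148 [-0.45913326 -0.0879755  -1.12307438] [0.00959479 0.14233573 0.0264116 ]
[([262, 132, 28, 27, 567], [275.63, 145.05]), ([249, 200, 16, 9, 134], [256.91, 204.07]), ([285, 200, 17, 9, 135], [292.59, 204.18])]
```

View pics/c8.png

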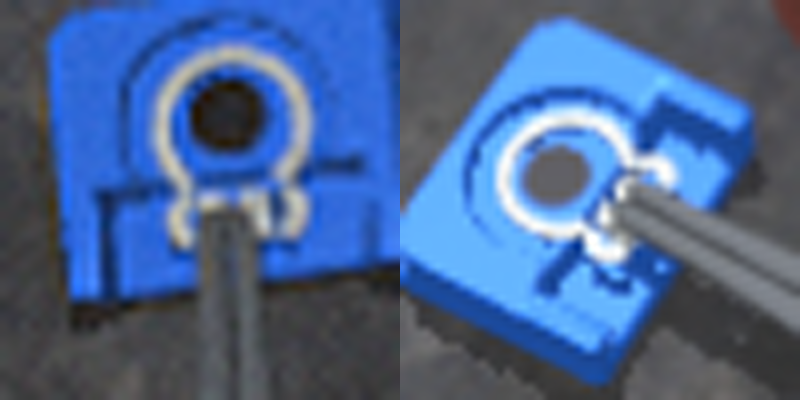

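The tips are now between the ears with no contact force. In the top crop the ears are at about (180,220) and (295,212), with the tips at col ~232. I'll make a small height and side correction and then squeeze at 25 N.

>>> {"op": "move_arm", "data": {"plan": [{"tx": -0.05, "ty": -0.03, "tz": 0.05, "wx": 0, "wy": 0, "wz": 0, "jaw": 5.8}, {"tx": 0, "ty": 0, "tz": 0, "wx": 0, "wy": 0, "wz": 0, "jaw": 5.5}, {"tx": 0, "ty": 0, "tz": 0, "wx": 0, "wy": 0, "wz": 0, "jaw": 5.0}, {"tx": 0, "ty": 0, "tz": 0, "wx": 0, "wy": 0, "wz": 0, "jaw": 4.6}, {"tx": 0, "ty": 0, "tz": 0, "wx": 0, "wy": 0, "wz": 0, "jaw": 4.3}], "grip_force": 25}}

```text
time: 9.85
tcp_pos: [0.3717, 0.2352, 0.0205]
orientation: [2.303, -2.137, -0.0]
contact_force: [-0.1, -0.1, -1.3]
finger_gap: 0.0459
```

>>> {"op": "move_arm", "data": {"plan": [{"tx": 0, "ty": 0, "tz": 0, "wx": 0, "wy": 0, "wz": 0, "jaw": 4.0}, {"tx": 0, "ty": 0, "tz": 0, "wx": 0, "wy": 0, "wz": 0, "jaw": 3.7}, {"tx": 0, "ty": 0, "tz": 0, "wx": 0, "wy": 0, "wz": 0, "jaw": 3.4}, {"tx": 0, "ty": 0, "tz": 0, "wx": 0, "wy": 0, "wz": 0, "jaw": 3.0}, {"tx": 0, "ty": 0, "tz": 0, "wx": 0, "wy": 0, "wz": 0, "jaw": 3.0}]}}

```text
time: 10.35
tcp_pos: [0.3718, 0.2352, 0.0206]
orientation: [-2.303, 2.137, -0.0]
contact_force: [0.4, -0.0, -0.7]
finger_gap: 0.0367
```

Run:
```python
from h import *
s=state();print(s['time'],s['tcp_pos'],s['finger_gap'],s['contact_force'],s['wrist_torque'])
t=snap("top","top9")[1];s=snap("scene","scene9")[1];w=snap("wrist","wrist9")
from tri import bright
print(bright("wrist9",(240,100,330,230),150))
t=cv2.resize(t[220:260,145:185],(400,400),interpolation=cv2.INTER_CUBIC)
s=cv2.resize(s[285:335,195:245],(400,400),interpolation=cv2.INTER_CUBIC)
cv2.imwrite("pics/c9.png",np.hstack([t,s]))
```

```text
10.35 [0.37176992 0.2351655  0.02057102] 0.0366989797685955 [ 0.42551577 -0.01473318 -0.74007981] [-0.02127398  0.13135458 -0.0051816 ]
[([299, 104, 1, 1, 1], [299.0, 104.0]), ([274, 109, 8, 4, 21], [277.62, 110.62]), ([273, 110, 1, 1, 1], [273.0, 110.0]), ([271, 111, 2, 1, 2], [271.5, 111.0]), ([263, 117, 27, 28, 591], [275.99, 130.54]), ([276, 150, 1, 1, 1], [276.0, 150.0]), ([264, 188, 23, 12, 212], [275.08, 194.04])]
```

View pics/c9.png

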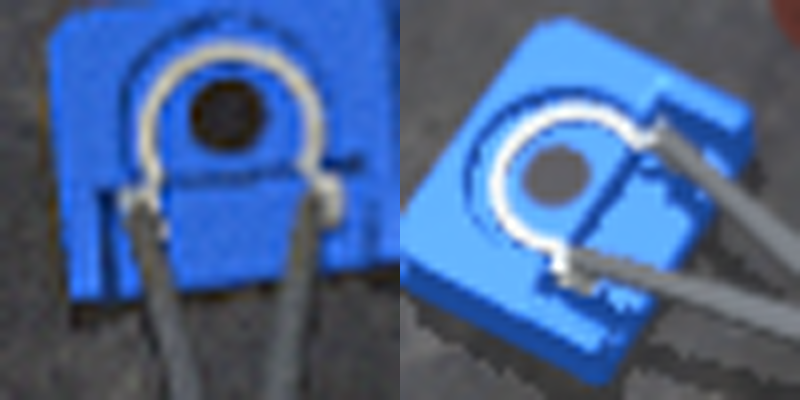

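The ring is spread and both ears are seated on the tips: tips at (150,200) and (325,195) in the top crop, with no vertical load. I'll let the squeeze finish and then lift.

>>> {"op": "move_arm", "data": {"plan": [{"tx": 0, "ty": 0, "tz": 0, "wx": 0, "wy": 0, "wz": 0, "jaw": 2.5}, {"tx": 0, "ty": 0, "tz": 0, "wx": 0, "wy": 0, "wz": 0, "jaw": 2.5}, {"tx": 0, "ty": 0, "tz": 0, "wx": 0, "wy": 0, "wz": 0, "jaw": 2.5}, {"tx": 0, "ty": 0, "tz": 0, "wx": 0, "wy": 0, "wz": 0, "jaw": 2.5}], "grip_force": 30}}

```text
time: 10.9
tcp_pos: [0.3717, 0.2352, 0.0206]
orientation: [-2.303, 2.137, -0.0]
contact_force: [-0.4, -0.2, -1.3]
finger_gap: 0.0365
```

>>> {"op": "move_arm", "data": {"plan": [{"tx": 0, "ty": 0, "tz": -0.2, "wx": 0, "wy": 0, "wz": 0, "jaw": 2.5}, {"tx": 0, "ty": 0, "tz": -0.4, "wx": 0, "wy": 0, "wz": 0, "jaw": 2.5}, {"tx": 0, "ty": 0, "tz": -0.6, "wx": 0, "wy": 0, "wz": 0, "jaw": 2.5}, {"tx": 0, "ty": 0, "tz": -1, "wx": 0, "wy": 0, "wz": 0, "jaw": 2.5}, {"tx": 0, "ty": 0, "tz": -1.2, "wx": 0, "wy": 0, "wz": 0, "jaw": 2.5}]}}

```text
time: 11.4
tcp_pos: [0.3715, 0.2351, 0.0553]
orientation: [2.303, -2.137, -0.0]
contact_force: [0.2, 0.2, -1.9]
finger_gap: 0.0359
```

>>> {"op": "move_arm", "data": {"plan": [{"tx": 0, "ty": 0, "tz": -1.5, "wx": 0, "wy": 0, "wz": 0, "jaw": 2.5}, {"tx": 0, "ty": 0, "tz": -1.5, "wx": 0, "wy": 0, "wz": 0, "jaw": 2.5}, {"tx": 0, "ty": 0, "tz": -1.5, "wx": 0, "wy": 0, "wz": 0, "jaw": 2.5}, {"tx": 0, "ty": 0, "tz": -1.5, "wx": 0, "wy": 0, "wz": 0, "jaw": 2.5}, {"tx": 0, "ty": 0, "tz": -1, "wx": 0, "wy": 0, "wz": 0, "jaw": 2.5}]}}

```text
time: 11.9
tcp_pos: [0.3725, 0.2355, 0.1268]
orientation: [-2.301, 2.135, -0.002]
contact_force: [-1.0, 0.5, -2.2]
finger_gap: 0.0364
```

Run:
```python
from h import *
s=state();print(s['time'],s['tcp_pos'],s['orientation'],s['finger_gap'],s['contact_force'],s['wrist_torque'])
from tri import bright
snap("wrist","wrist10");print(bright("wrist10",(240,100,330,230),170))
# pins' predicted position, and circlip middle, if TCP at plier x=-.065
a=.075;tc=s['tcp_pos']
for off in(.064,.066): print('mid pred',tc[0]+(off+.1065)*np.cos(a),tc[1]+(off+.1065)*np.sin(a))
```

```text
11.9 [0.37252264 0.23549982 0.12677131] [-2.30121113e+00  2.13511116e+00 -1.82838805e-03] 0.0364298351240074 [-0.97509274  0.52489816 -2.15107903] [-0.07514978  0.22468722 -0.01083896]
[([264, 117, 25, 27, 525], [276.15, 129.88]), ([265, 188, 22, 11, 183], [275.0, 193.62])]
mid pred 0.542543337523703 0.24827533226636767
mid pred 0.5445377151599273 0.24842519168091315
```

```bash
cat > ax.py <<'E'
from tri import *
from scipy.optimize import least_squares
def ringfit(c,f,ce,z,r0=.0245,tol=.004,xmin=-.004,vmin=135,smax=75):
    im=cv2.imread(f"pics/{f}.png");U=4;h=cv2.cvtColor(cv2.resize(im,None,fx=U,fy=U,interpolation=cv2.INTER_CUBIC),cv2.COLOR_BGR2HSV)
    m=cv2.inRange(h,(0,0,vmin),(180,smax,255));v=(np.argwhere(m)[:,::-1]+.5)/U-.5
    X=ray(c,v,z)[:,:2];ce=np.array(ce);X=X[np.hypot(*(X-ce).T)<.04]
    for i in range(20):
        d=X-ce;q=X[(d[:,0]>xmin)&(abs(np.hypot(*d.T)-r0)<tol)]
        g=least_squares(lambda a:np.hypot(*(q-a[:2]).T)-a[2],[*ce,r0],loss='soft_l1',f_scale=.001);ce=g.x[:2]
    return g.x.round(4),len(q)
E
python3 - <<'E'
from ax import *
t=optics.calibration("top");s=optics.calibration("scene")
print('spread top',ringfit(t,"top9",[.541,.244],.0265),'scene',ringfit(s,"scene9",[.541,.244],.0265,vmin=140))
# axle: intensity patch from top0 & scene0
for n,c in(("top",t),("scene",s)):
    u=proj(c,[[.5925,-.012,.083]])[0];r=9 if n=="top" else 11
    x,y=u.round().astype(int);im=cv2.imread(f"pics/{n}0.png");g=cv2.cvtColor(im,cv2.COLOR_BGR2GRAY)
    print(n,u.round(1),'x0',x-r,'y0',y-r);print(g[y-r:y+r+1,x-r:x+r+1])
E
```

```text
spread top (array([0.5425, 0.2448, 0.0247]), 744) scene (array([0.5415, 0.2453, 0.0248]), 973)
top [254.8 212.3] x0 246 y0 203
[[182 182 178 106 128 196 137 152 126 180 226 204 126 124  57  81 144 163
  178]
 [179 138  68  91 182 243 155 100  93 112 152 147 108 123 106 176 225 121
  133]
 [132  56 127  84 149 163  98  82 113  93  89  97  86  64 106 187 220 145
   62]
 [105 116 143 103  79  91 119 143 157 158 150 137 111 113 106 142 128 133
  103]
 [197 211  98  95 103 142 181 197 204 200 200 200 172 129  88 118  89  92
  100]
 [199 206 115  95 156 201 199 192 189 193 192 196 203 188 126  89 118  81
  130]
 [142 125  91 139 195 192 193 192 189 194 194 199 200 210 171 104  87 144
  135]
 [ 67  83  82 185 193 191 191 194 186 196 203 200 198 198 197 116  86 140
  109]
 [115  84  97 192 196 193 201 202 136 146 185 200 198 202 213 147  86  90
  139]
 [141  60 125 199 201 197 203 173  65  38 138 199 198 198 205 154  95  89
  158]
 [111  40 119 205 201 196 199 161 108  77 175 200 195 192 205 142 102  90
  179]
 [ 80  43  87 189 200 199 200 206 185 158 194 195 194 198 202 141  95  86
  162]
 
[... 2132 characters left out ...]
117  99 168 186 161]
 [149 132 150 126 128 125 122 133 152 169 184 184 172 168 149 131 124 118
  103 121 187 206 165]
 [170 182 170 146 136 124 120 125 129 134 138 133 130 131 128 124 121 115
   87 110 149 167 150]
 [180 204 182 156 132 121 117 121 126 128 129 128 127 127 125 123 121 106
   79  82 112 131 120]
 [157 176 152 134 118 114 108 107 115 125 128 127 125 126 115 108 109  89
   69  85 113 172 158]
 [149 151 124 144 119  96  91  86  98 115 115 111 115 113 101  86  81  71
   67  92 141 202 194]
 [169 182 180 158 112  78  72  72  80  92  91  88  93  86  81  72  64  62
   80  95 144 177 176]
 [195 204 201 151 123  98  73  67  66  71  73  73  73  69  65  64  64  78
   98  96 132 140 162]]
```

Both cameras give a spread-ring mid-radius of 24.7 mm, which matches a full squeeze. Its centre at that moment was (.5425,.2448) from the top and (.5415,.2453) from the scene. The shaft centre mark is at about (254.6,212.3) in the top image and (256.2,223.1) in the scene image. I'll move over, keeping the circlip well above the shaft end.

>>> {"op": "move_arm", "data": {"plan": [{"tx": 0.8, "ty": -0.1, "tz": -0.6, "wx": 0, "wy": 0, "wz": 0, "jaw": 2.5}, {"tx": 1.6, "ty": -0.2, "tz": 0, "wx": 0, "wy": 0, "wz": 0, "jaw": 2.5}, {"tx": 2.4, "ty": -0.3, "tz": 0, "wx": 0, "wy": 0, "wz": 0, "jaw": 2.5}, {"tx": 2.5, "ty": -0.3, "tz": 0, "wx": 0, "wy": 0, "wz": 0, "jaw": 2.5}, {"tx": 2.5, "ty": -0.3, "tz": 0, "wx": 0, "wy": 0, "wz": 0, "jaw": 2.5}]}}

```text
time: 12.45
tcp_pos: [0.3905, 0.1369, 0.1301]
orientation: [2.303, -2.135, -0.001]
contact_force: [0.1, 1.0, -1.6]
finger_gap: 0.0364
```

>>> {"op": "move_arm", "data": {"plan": [{"tx": 2.5, "ty": -0.3, "tz": 0, "wx": 0, "wy": 0, "wz": 0, "jaw": 2.5}, {"tx": 2.5, "ty": -0.3, "tz": 0, "wx": 0, "wy": 0, "wz": 0, "jaw": 2.5}, {"tx": 2.5, "ty": -0.3, "tz": 0, "wx": 0, "wy": 0, "wz": 0, "jaw": 2.5}, {"tx": 2.5, "ty": -0.3, "tz": 0, "wx": 0, "wy": 0, "wz": 0, "jaw": 2.5}, {"tx": 2.5, "ty": -0.3, "tz": 0, "wx": 0, "wy": 0, "wz": 0, "jaw": 2.5}]}}

```text
time: 12.95
tcp_pos: [0.4147, 0.0133, 0.1301]
orientation: [2.302, -2.136, -0.001]
contact_force: [0.3, 1.2, -1.9]
finger_gap: 0.0366
```

>>> {"op": "move_arm", "data": {"plan": [{"tx": 2.0, "ty": -0.2, "tz": 0, "wx": 0, "wy": 0, "wz": 0, "jaw": 2.5}, {"tx": 1.2, "ty": -0.1, "tz": 0, "wx": 0, "wy": 0, "wz": 0, "jaw": 2.5}, {"tx": 0.4, "ty": 0, "tz": 0, "wx": 0, "wy": 0, "wz": 0, "jaw": 2.5}, {"tx": 0, "ty": 0, "tz": 0, "wx": 0, "wy": 0, "wz": 0, "jaw": 2.5}, {"tx": 0, "ty": 0, "tz": 0, "wx": 0, "wy": 0, "wz": 0, "jaw": 2.5}]}}

```text
time: 13.45
tcp_pos: [0.4207, -0.0203, 0.1304]
orientation: [-2.303, 2.136, 0.001]
contact_force: [0.1, 0.2, -1.8]
finger_gap: 0.0367
```

Run:
```python
from ax import *
go([.4218,-.0211,.115],.075-np.pi/2);st=state();print(st['tcp_pos'],st['finger_gap'],st['contact_force'],st['wrist_torque'])
t=optics.calibration("top");s=optics.calibration("scene")
A=ray(t,[[254.6,212.3]],.083)[0];B=ray(s,[[256.2,223.1]],.083)[0];print('axle top',A,'scene',B,'tri',tri([254.6,212.3],[256.2,223.1],t,s))
snap("top","top11");snap("scene","scene11");snap("wrist","wrist11")
print(bright("wrist11",(240,100,330,230),170))
a=cv2.resize(cv2.imread("pics/top11.png")[185:245,225:285],(400,400),interpolation=cv2.INTER_CUBIC)
b=cv2.resize(cv2.imread("pics/scene11.png")[175:255,215:295],(400,400),interpolation=cv2.INTER_CUBIC)
cv2.imwrite("pics/c11.png",np.hstack([a,b]))
```

```text
t=13.45 shift cm [ 0.09 -0.11  1.54] turn [0.0005 0.0005 0.0001]
[ 0.42066684 -0.02026082  0.13036089] 0.036653185886265385 [ 0.0639146   0.16351291 -1.81331891] [-0.05693999  0.18615285  0.01014866]
axle top [ 0.59256928 -0.01133185  0.083     ] scene [ 0.59269979 -0.01353728  0.083     ] tri [ 0.59188045 -0.01171774  0.08551808]
[([263, 117, 27, 27, 547], [276.11, 129.96]), ([264, 188, 22, 12, 194], [274.74, 193.73])]
```

View pics/c11.png

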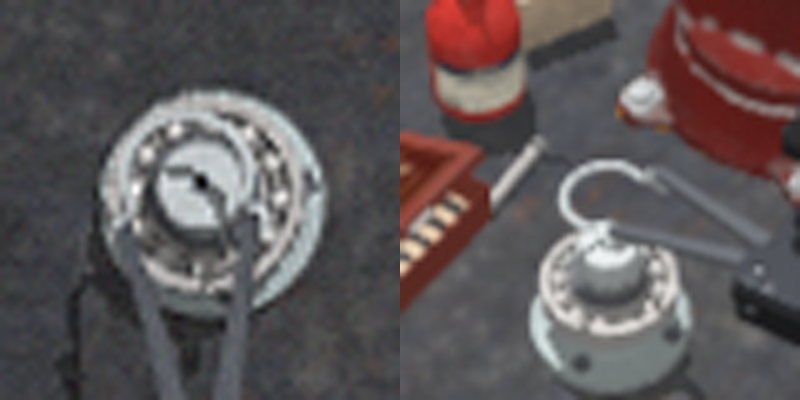

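The circlip is held level above the stub: the scene crop shows the ring at about (605,205), clear of the shaft end at (605,255). I'll fit the ring in the scene view as a check.

Run:
```python
from ax import *
s=optics.calibration("scene");t=optics.calibration("top")
for z in(.128,.132,.1355,.139):
    print(z,'scene',ringfit(s,"scene11",[.590,-.010],z,vmin=150,tol=.0045,smax=60),'top',ringfit(t,"top11",[.591,-.0105],z,vmin=150,tol=.004,xmin=0))
# shaft top disc in scene0/top0: fit bright disc edge as circle on z=.083 (r=.0185..20)
for n,c in(("scene",s),("top",t)):
    im=cv2.imread(f"pics/{n}0.png");g=cv2.cvtColor(cv2.resize(im,None,fx=4,fy=4,interpolation=cv2.INTER_CUBIC),cv2.COLOR_BGR2GRAY)
    v=(np.argwhere(g>(205 if n=="scene" else 165))[:,::-1]+.5)/4-.5
    X=ray(c,v,.083)[:,:2];X=X[np.hypot(*(X-[.5926,-.0125]).T)<.021]
    h=cv2.convexHull(X.astype(np.float32)*1000).reshape(-1,2);print(n,'disc',np.array(cv2.minEnclosingCircle(h)[0]),cv2.minEnclosingCircle(h)[1],X.mean(0),cv2.fitEllipse(h))
```

```text
0.128 scene (array([ 0.5912, -0.0116,  0.025 ]), 829) top (array([ 0.5911, -0.0083,  0.0254]), 1091)
0.132 scene (array([ 0.5891, -0.0088,  0.0249]), 832) top (array([ 0.5907, -0.0086,  0.0253]), 1104)
0.1355 scene (array([ 0.5873, -0.0064,  0.0248]), 832) top (array([ 0.5902, -0.0089,  0.0252]), 1110)
0.139 scene (array([ 0.5855, -0.004 ,  0.0247]), 832) top (array([ 0.5898, -0.0091,  0.0252]), 1123)
scene disc [592.87078857 -13.16087914] 17.110761642456055 [ 0.59241946 -0.01246749] ((592.5525512695312, -12.659872055053711), (32.51207733154297, 33.51163864135742), 136.21438598632812)
top disc [592.72119141 -11.44336414] 17.351770401000977 [ 0.59285199 -0.01153158] ((592.7769165039062, -11.374645233154297), (33.6724967956543, 34.28084182739258), 59.735477447509766)
```

```bash
cat >> ax.py <<'E'
def difffit(c,f,f0,ce,z,r0=.0247,tol=.005,xmin=-.006,th=25,show=False):
    U=4;A=cv2.imread(f"pics/{f0}.png").astype(np.float32);B=cv2.imread(f"pics/{f}.png").astype(np.float32)
    d=np.abs(B-A).max(2);h=cv2.cvtColor(B.astype(np.uint8),cv2.COLOR_BGR2HSV)
    d=cv2.resize(d,None,fx=U,fy=U,interpolation=cv2.INTER_CUBIC)
    b=cv2.resize(B.min(2),None,fx=U,fy=U,interpolation=cv2.INTER_CUBIC)
    m=(d>th)&(b>130);v=(np.argwhere(m)[:,::-1]+.5)/U-.5
    X=ray(c,v,z)[:,:2];ce=np.array(ce)
    for i in range(25):
        e=X-ce;q=X[(e[:,0]>xmin)&(abs(np.hypot(*e.T)-r0)<tol)]
        g=least_squares(lambda a:np.hypot(*(q-a).T)-r0,ce,loss='soft_l1',f_scale=.001);ce=g.x
    an=np.degrees(np.arctan2(*(q-ce).T[::-1]));return ce.round(4),len(q),np.histogram(an,range(-120,121,30))[0]
E
python3 - <<'E'
from ax import *
t=optics.calibration("top");s=optics.calibration("scene")
for z in(.129,.1355):
  for th in(20,35): print(z,th,'top',difffit(t,"top11","top0",[.591,-.0105],z,th=th),'scene',difffit(s,"scene11","scene0",[.590,-.0105],z,th=th))
# sanity: tray
print(difffit(t,"top9","top7",[.5425,.2448],.0262),difffit(s,"scene9","scene7",[.5425,.2448],.0262))
E
```

```text
0.129 20 top (array([ 0.5908, -0.0093]), 950, array([ 62, 180, 144, 148, 114,  97, 139,  66])) scene (array([ 0.5911, -0.0109]), 992, array([ 65, 144, 149, 134, 130, 138, 151,  81]))
0.129 35 top (array([ 0.5906, -0.0095]), 750, array([ 56, 157, 134, 100,  82,  59, 108,  54])) scene (array([ 0.5911, -0.0109]), 979, array([ 65, 144, 149, 134, 130, 138, 151,  68]))
0.1355 20 top (array([ 0.5898, -0.0098]), 950, array([ 62, 177, 147, 148, 114,  99, 137,  66])) scene (array([ 0.5875, -0.0065]), 997, array([ 63, 147, 149, 136, 132, 139, 153,  78]))
0.1355 35 top (array([ 0.5896, -0.0099]), 755, array([ 56, 156, 135, 102,  80,  59, 108,  59])) scene (array([ 0.5875, -0.0065]), 982, array([ 63, 147, 149, 136, 132, 139, 153,  63]))
(array([0.5432, 0.245 ]), 660, array([ 48, 112,  84,  70,  83, 111, 105,  47])) (array([0.543 , 0.2448]), 1119, array([ 83, 157, 163, 123, 146, 168, 189,  90]))
```

The views agree. The ring centre must move about +2 mm in x and −2 mm in y to reach the shaft axis. The circlip also sits about 5 mm lower than nominal, from slight nose sag. I'll correct, lower to just above the shaft end and re-measure.

>>> {"op": "move_arm", "data": {"plan": [{"tx": 0.21, "ty": -0.18, "tz": 0.6, "wx": 0, "wy": 0, "wz": 0, "jaw": 2.5}, {"tx": 0, "ty": 0, "tz": 1, "wx": 0, "wy": 0, "wz": 0, "jaw": 2.5}, {"tx": 0, "ty": 0, "tz": 1, "wx": 0, "wy": 0, "wz": 0, "jaw": 2.5}, {"tx": 0, "ty": 0, "tz": 0.6, "wx": 0, "wy": 0, "wz": 0, "jaw": 2.5}, {"tx": 0, "ty": 0, "tz": 0, "wx": 0, "wy": 0, "wz": 0, "jaw": 2.5}]}}

```text
time: 14.1
tcp_pos: [0.4216, -0.0225, 0.0969]
orientation: [2.302, -2.136, -0.004]
contact_force: [-0.8, -0.1, -2.0]
finger_gap: 0.0364
```

Run:
```python
from ax import *
st=state();print(st['time'],st['tcp_pos'],st['finger_gap'],st['contact_force'],st['wrist_torque'])
snap("top","top12");snap("scene","scene12")
t=optics.calibration("top");s=optics.calibration("scene")
z0=st['tcp_pos'][2]
for z in(z0-.004,z0,z0+.004): print(z.round(4),'top',difffit(t,"top12","top0",[.592,-.0115],z),'scene',difffit(s,"scene12","scene0",[.592,-.0115],z))
```

```text
14.1 [ 0.42163723 -0.02248918  0.09686826] 0.03640780878621806 [-0.77815474 -0.14977502 -2.00855465] [-0.0360028   0.27185808  0.02545102]
0.0929 top (array([ 0.5923, -0.0115]), 765, array([ 59, 144, 133,  91, 100,  95,  98,  45])) scene (array([ 0.5945, -0.0157]), 877, array([ 62, 146, 152, 137, 128, 130, 119,   3]))
0.0969 top (array([ 0.5917, -0.0117]), 765, array([ 52, 150, 133,  92, 100,  95,  98,  45])) scene (array([ 0.5924, -0.013 ]), 877, array([ 62, 145, 153, 137, 128, 130, 119,   3]))
0.1009 top (array([ 0.5912, -0.012 ]), 777, array([ 59, 148, 134,  93, 100,  95,  98,  50])) scene (array([ 0.5903, -0.0104]), 879, array([ 63, 145, 154, 137, 129, 130, 118,   3]))
```

>>> {"op": "move_arm", "data": {"plan": [{"tx": 0, "ty": -0.05, "tz": 0.3, "wx": 0, "wy": 0, "wz": 0, "jaw": 2.5}, {"tx": 0, "ty": 0, "tz": 0.4, "wx": 0, "wy": 0, "wz": 0, "jaw": 2.5}, {"tx": 0, "ty": 0, "tz": 0.4, "wx": 0, "wy": 0, "wz": 0, "jaw": 2.5}, {"tx": 0, "ty": 0, "tz": 0.3, "wx": 0, "wy": 0, "wz": 0, "jaw": 2.5}, {"tx": 0, "ty": 0, "tz": 0, "wx": 0, "wy": 0, "wz": 0, "jaw": 2.5}]}}

```text
time: 14.7
tcp_pos: [0.4229, -0.0227, 0.0839]
orientation: [2.303, -2.136, -0.002]
contact_force: [0.0, 0.0, -1.9]
finger_gap: 0.0364
```

>>> {"op": "move_arm", "data": {"plan": [{"tx": 0, "ty": 0, "tz": 0.4, "wx": 0, "wy": 0, "wz": 0, "jaw": 2.5}, {"tx": 0, "ty": 0, "tz": 0.4, "wx": 0, "wy": 0, "wz": 0, "jaw": 2.5}, {"tx": 0, "ty": 0, "tz": 0.2, "wx": 0, "wy": 0, "wz": 0, "jaw": 2.5}, {"tx": 0, "ty": 0, "tz": 0, "wx": 0, "wy": 0, "wz": 0, "jaw": 2.5}]}}

```text
time: 15.1
tcp_pos: [0.4231, -0.0227, 0.0741]
orientation: [2.303, -2.137, -0.001]
contact_force: [-0.1, -0.2, -1.5]
finger_gap: 0.0364
```

Run:
```python
from ax import *
st=state();print(st['time'],st['tcp_pos'],st['finger_gap'],st['contact_force'],st['wrist_torque'])
snap("top","top13");snap("scene","scene13")
t=optics.calibration("top");s=optics.calibration("scene")
z0=st['tcp_pos'][2]
for z in(z0-.004,z0,z0+.004): print(z.round(4),'top',difffit(t,"top13","top0",[.592,-.0115],z),'scene',difffit(s,"scene13","scene0",[.592,-.0125],z))
```

```text
15.1 [ 0.42305628 -0.02270782  0.07406424] 0.036438329235129845 [-0.14299203 -0.19011601 -1.5067579 ] [-0.02027952  0.16288109  0.00555688]
0.0701 top (array([ 0.5941, -0.0115]), 800, array([ 49, 123, 132,  97,  99, 108, 129,  63])) scene (array([ 0.596 , -0.0159]), 847, array([ 53, 128, 110, 117,  93, 120, 144,  82]))
0.0741 top (array([ 0.5935, -0.0118]), 800, array([ 47, 124, 133,  97, 100, 107, 129,  63])) scene (array([ 0.5939, -0.0133]), 853, array([ 54, 129, 111, 117,  95, 120, 145,  82]))
0.0781 top (array([ 0.593, -0.012]), 809, array([ 50, 124, 132,  98, 100, 107, 129,  69])) scene (array([ 0.5918, -0.0108]), 858, array([ 54, 131, 109, 118,  96, 120, 148,  82]))
```

The ring is round the shaft with no contact force. I'll go down the last 9 mm in slow steps.

>>> {"op": "move_arm", "data": {"plan": [{"tx": 0, "ty": 0.05, "tz": 0.2, "wx": 0, "wy": 0, "wz": 0, "jaw": 2.5}, {"tx": 0, "ty": 0, "tz": 0.25, "wx": 0, "wy": 0, "wz": 0, "jaw": 2.5}, {"tx": 0, "ty": 0, "tz": 0.25, "wx": 0, "wy": 0, "wz": 0, "jaw": 2.5}, {"tx": 0, "ty": 0, "tz": 0, "wx": 0, "wy": 0, "wz": 0, "jaw": 2.5}]}}

```text
time: 15.6
tcp_pos: [0.4225, -0.0228, 0.067]
orientation: [2.303, -2.137, -0.001]
contact_force: [0.5, 0.8, -1.3]
finger_gap: 0.0367
```

>>> {"op": "move_arm", "data": {"plan": [{"tx": 0, "ty": 0, "tz": 0.1, "wx": 0, "wy": 0, "wz": 0, "jaw": 2.5}, {"tx": 0, "ty": 0, "tz": 0.1, "wx": 0, "wy": 0, "wz": 0, "jaw": 2.5}, {"tx": 0, "ty": 0, "tz": 0, "wx": 0, "wy": 0, "wz": 0, "jaw": 2.5}, {"tx": 0, "ty": 0, "tz": 0, "wx": 0, "wy": 0, "wz": 0, "jaw": 2.5}]}}

```text
time: 16.0
tcp_pos: [0.4229, -0.0228, 0.0655]
orientation: [2.303, -2.137, -0.0]
contact_force: [-0.2, -0.1, -1.7]
finger_gap: 0.0363
```

Run:
```python
from ax import *
st=state();print(st['time'],st['tcp_pos'],st['orientation'],st['finger_gap'],st['contact_force'],st['wrist_torque'])
snap("top","top14");snap("scene","scene14")
t=optics.calibration("top");s=optics.calibration("scene")
z0=st['tcp_pos'][2]
for z in(z0-.003,z0,z0+.003): print(z.round(4),'top',difffit(t,"top14","top0",[.592,-.0115],z),'scene',difffit(s,"scene14","scene0",[.592,-.0125],z))
a=cv2.resize(cv2.imread("pics/top14.png")[185:245,225:285],(400,400),interpolation=cv2.INTER_CUBIC)
b=cv2.resize(cv2.imread("pics/scene14.png")[195:255,225:285],(400,400),interpolation=cv2.INTER_CUBIC)
cv2.imwrite("pics/c14.png",np.hstack([a,b]))
```

```text
16.0 [ 0.42293909 -0.02283693  0.06553721] [ 2.30292849e+00 -2.13681523e+00 -6.28571197e-06] 0.0363313517708017 [-0.15901962 -0.07946949 -1.6583837 ] [-0.08622628  0.1749535  -0.01458331]
0.0625 top (array([ 0.594 , -0.0118]), 885, array([ 54, 117, 132, 121, 125, 141, 147,  48])) scene (array([ 0.5952, -0.0154]), 448, array([  1,   0,   0,   9, 111, 106, 150,  71]))
0.0655 top (array([ 0.5936, -0.012 ]), 894, array([ 62, 116, 133, 121, 125, 142, 146,  49])) scene (array([ 0.5936, -0.0135]), 449, array([  1,   0,   0,   9, 111, 106, 151,  71]))
0.0685 top (array([ 0.5931, -0.0122]), 898, array([ 62, 116, 133, 121, 125, 142, 148,  51])) scene (array([ 0.5921, -0.0116]), 451, array([  1,   0,   0,   9, 111, 106, 152,  72]))
```

No more pictures can be viewed, so I'll rely on numbers. Vision puts the circlip's middle about 1.5 mm high. I'll lower 1 mm, then probe in small steps for a light touch on the collar to get a firm height reference.

>>> {"op": "move_arm", "data": {"plan": [{"tx": 0, "ty": 0.04, "tz": 0.1, "wx": 0, "wy": 0, "wz": 0, "jaw": 2.5}, {"tx": 0, "ty": 0, "tz": 0, "wx": 0, "wy": 0, "wz": 0, "jaw": 2.5}, {"tx": 0, "ty": 0, "tz": 0, "wx": 0, "wy": 0, "wz": 0, "jaw": 2.5}]}}

```text
time: 16.4
tcp_pos: [0.4225, -0.0229, 0.0645]
orientation: [2.303, -2.137, -0.0]
contact_force: [0.9, -0.4, -1.2]
finger_gap: 0.0365
```

>>> {"op": "move_arm", "data": {"plan": [{"tx": 0, "ty": 0, "tz": 0.05, "wx": 0, "wy": 0, "wz": 0, "jaw": 2.5}, {"tx": 0, "ty": 0, "tz": 0, "wx": 0, "wy": 0, "wz": 0, "jaw": 2.5}, {"tx": 0, "ty": 0, "tz": 0, "wx": 0, "wy": 0, "wz": 0, "jaw": 2.5}]}}

```text
time: 16.7
tcp_pos: [0.4225, -0.0229, 0.064]
orientation: [2.303, -2.137, -0.0]
contact_force: [-0.4, -0.0, -2.2]
finger_gap: 0.0362
```

>>> {"op": "move_arm", "data": {"plan": [{"tx": 0, "ty": 0, "tz": 0.05, "wx": 0, "wy": 0, "wz": 0, "jaw": 2.5}, {"tx": 0, "ty": 0, "tz": 0, "wx": 0, "wy": 0, "wz": 0, "jaw": 2.5}, {"tx": 0, "ty": 0, "tz": 0, "wx": 0, "wy": 0, "wz": 0, "jaw": 2.5}]}}

```text
time: 17.0
tcp_pos: [0.4225, -0.0228, 0.0635]
orientation: [-2.303, 2.137, 0.0]
contact_force: [-0.6, 0.6, -1.5]
finger_gap: 0.0364
```

Run:
```python
from ax import *
st=state();print(st['time'],st['tcp_pos'],st['finger_gap'],st['contact_force'],st['wrist_torque'])
snap("top","top15");snap("scene","scene15");snap("wrist","wrist15")
t=optics.calibration("top");s=optics.calibration("scene")
z0=st['tcp_pos'][2]
for z in(z0-.003,z0,z0+.003): print(z.round(4),'top',difffit(t,"top15","top0",[.592,-.0115],z),'scene',difffit(s,"scene15","scene0",[.592,-.0125],z))
print(bright("wrist15",(240,100,330,230),170))
```

```text
17.0 [ 0.42253511 -0.02284471  0.06353109] 0.036432448754446484 [-0.58986236  0.61346455 -1.50820715] [-0.05501686  0.20826722 -0.00551814]
0.0605 top (array([ 0.5934, -0.0117]), 944, array([ 53, 123, 140, 147, 151, 144, 138,  48])) scene (array([ 0.5948, -0.0155]), 443, array([  5,   0,   0,   5, 104, 128, 141,  60]))
0.0635 top (array([ 0.593 , -0.0119]), 949, array([ 58, 122, 141, 147, 151, 145, 137,  48])) scene (array([ 0.5933, -0.0137]), 445, array([  6,   0,   0,   5, 103, 129, 142,  60]))
0.0665 top (array([ 0.5926, -0.0121]), 949, array([ 58, 121, 142, 147, 152, 144, 137,  48])) scene (array([ 0.5919, -0.0118]), 446, array([  6,   0,   0,   4, 103, 130, 142,  61]))
[([263, 117, 27, 27, 552], [276.12, 130.07]), ([264, 188, 23, 12, 204], [274.91, 193.85])]
```

>>> {"op": "move_arm", "data": {"plan": [{"tx": 0, "ty": 0, "tz": 0.05, "wx": 0, "wy": 0, "wz": 0, "jaw": 2.5}, {"tx": 0, "ty": 0, "tz": 0, "wx": 0, "wy": 0, "wz": 0, "jaw": 2.5}, {"tx": 0, "ty": 0, "tz": 0, "wx": 0, "wy": 0, "wz": 0, "jaw": 2.5}]}}

```text
time: 17.45
tcp_pos: [0.4225, -0.0228, 0.063]
orientation: [-2.303, 2.137, 0.0]
contact_force: [0.5, -0.5, -1.9]
finger_gap: 0.0361
```

Run:
```python
from plant import state;s=state();print(s['contact_force'],s['wrist_torque'],s['tcp_pos'])
```

```text
[ 0.47717772 -0.45482148 -1.92244606] [-0.04373257  0.25758581 -0.03252456] [ 0.42252894 -0.02284778  0.06301952]
```

>>> {"op": "move_arm", "data": {"plan": [{"tx": 0, "ty": 0, "tz": 0.05, "wx": 0, "wy": 0, "wz": 0, "jaw": 2.5}, {"tx": 0, "ty": 0, "tz": 0, "wx": 0, "wy": 0, "wz": 0, "jaw": 2.5}, {"tx": 0, "ty": 0, "tz": 0, "wx": 0, "wy": 0, "wz": 0, "jaw": 2.5}]}}

```text
time: 17.75
tcp_pos: [0.4225, -0.0229, 0.0625]
orientation: [-2.303, 2.137, -0.0]
contact_force: [0.4, -0.3, -2.0]
finger_gap: 0.0362
```

Run:
```python
from plant import state;s=state();print(s['contact_force'],s['wrist_torque'],s['tcp_pos'])
```

```text
[ 0.36420473 -0.27722601 -2.00930963] [-0.04969278  0.17190542 -0.00437893] [ 0.42254861 -0.02286783  0.06253865]
```

>>> {"op": "move_arm", "data": {"plan": [{"tx": 0, "ty": 0, "tz": 0.05, "wx": 0, "wy": 0, "wz": 0, "jaw": 2.5}, {"tx": 0, "ty": 0, "tz": 0, "wx": 0, "wy": 0, "wz": 0, "jaw": 2.5}, {"tx": 0, "ty": 0, "tz": 0, "wx": 0, "wy": 0, "wz": 0, "jaw": 2.5}]}}

```text
time: 18.05
tcp_pos: [0.4225, -0.0229, 0.062]
orientation: [2.303, -2.137, -0.0]
contact_force: [-0.7, -0.2, -1.3]
finger_gap: 0.0364
```

Run:
```python
from plant import state;s=state();print(s['contact_force'],s['wrist_torque'],s['tcp_pos'])
```

```text
[-0.70651794 -0.21739048 -1.29863786] [-0.0393003   0.27466931  0.0092648 ] [ 0.4224888  -0.02286001  0.06199886]
```

>>> {"op": "move_arm", "data": {"plan": [{"tx": 0, "ty": 0, "tz": 0.05, "wx": 0, "wy": 0, "wz": 0, "jaw": 2.5}, {"tx": 0, "ty": 0, "tz": 0, "wx": 0, "wy": 0, "wz": 0, "jaw": 2.5}, {"tx": 0, "ty": 0, "tz": 0, "wx": 0, "wy": 0, "wz": 0, "jaw": 2.5}]}}

```text
time: 18.35
tcp_pos: [0.4225, -0.0229, 0.0615]
orientation: [2.303, -2.137, -0.0]
contact_force: [-0.1, 0.4, -0.8]
finger_gap: 0.0364
```

Run:
```python
from ax import *
st=state();print(st['contact_force'],st['wrist_torque'],st['tcp_pos'])
snap("scene","scene16");snap("wrist","wrist16");s=optics.calibration("scene")
for z in(.0605,.0635):print(difffit(s,"scene16","scene0",[.592,-.0125],z))
print(bright("wrist16",(240,100,330,230),170))
```

```text
[-0.09455746  0.39737685 -0.84330054] [-0.07323433  0.19443329  0.02035302] [ 0.42252063 -0.02287215  0.06153348]
(array([ 0.5948, -0.0155]), 452, array([  4,   0,   0,   5, 107, 127, 147,  62]))
(array([ 0.5933, -0.0136]), 454, array([  5,   0,   0,   5, 106, 128, 147,  63]))
[([264, 117, 26, 27, 556], [276.22, 130.31]), ([264, 188, 23, 12, 196], [274.66, 193.92])]
```

The scene ring fit did not change between TCP z .0635 and .0615. So the circlip has been resting lightly on the collar (≲1 N) since about .0635, which gives a firm reference of middle ≈ .0615–.062. I'll raise it and check by vision that it comes up about 1.3 mm.

>>> {"op": "move_arm", "data": {"plan": [{"tx": 0, "ty": 0, "tz": -0.1, "wx": 0, "wy": 0, "wz": 0, "jaw": 2.5}, {"tx": 0, "ty": 0, "tz": -0.1, "wx": 0, "wy": 0, "wz": 0, "jaw": 2.5}, {"tx": 0, "ty": 0, "tz": 0, "wx": 0, "wy": 0, "wz": 0, "jaw": 2.5}, {"tx": 0, "ty": 0, "tz": 0, "wx": 0, "wy": 0, "wz": 0, "jaw": 2.5}]}}

```text
time: 18.85
tcp_pos: [0.4225, -0.0229, 0.0636]
orientation: [2.303, -2.137, 0.0]
contact_force: [-0.2, 0.3, -2.2]
finger_gap: 0.0363
```

```bash
cat > fin.py <<'E'
from ax import *
import sys
n=sys.argv[1]
st=state();print(st['time'],st['contact_force'].round(2),st['wrist_torque'].round(3),st['tcp_pos'].round(4),st['finger_gap'])
snap("scene","scene"+n);snap("wrist","wrist"+n);snap("top","top"+n);s=optics.calibration("scene");t=optics.calibration("top")
for f in("14","15","16",n):
    print(f,difffit(s,"scene"+f,"scene0",[.592,-.0125],.0635)[0], difffit(s,"scene"+f,"scene0",[.592,-.0125],.0635,th=40)[0])
    # jaw-bar/ear patch vertical shift relative to scene16 by phase correlation
    A=cv2.cvtColor(cv2.imread("pics/scene16.png"),6).astype(np.float32);B=cv2.cvtColor(cv2.imread(f"pics/scene{f}.png"),6).astype(np.float32)
    for nm,X in(('tipL',[.565,.012,.07]),('tipR',[.57,-.037,.07])):
        u=proj(s,[X])[0].round().astype(int);w=9;a=A[u[1]-w:u[1]+w,u[0]-w:u[0]+w];b=B[u[1]-w:u[1]+w,u[0]-w:u[0]+w]
        print('   ',nm,np.round(cv2.phaseCorrelate(a,b,cv2.createHanningWindow((2*w,2*w),cv2.CV_32F)),2).tolist() if 0 else [np.round(v,2) for v in cv2.phaseCorrelate(a,b,cv2.createHanningWindow((2*w,2*w),cv2.CV_32F))])
print('top',difffit(t,"top"+n,"top0",[.592,-.0115],.0645)[0],bright("wrist"+n,(240,100,330,230),170))
print('px per mm z',(proj(s,[[.565,.012,.071]])-proj(s,[[.565,.012,.07]])))
E
python3 fin.py 17
```

```text
18.85 [-0.22  0.26 -2.21] [-0.081  0.239 -0.019] [ 0.4225 -0.0229  0.0636] 0.0363040225855343
14 [ 0.5947 -0.0147] [ 0.5943 -0.0146]
    tipL [array([ 0.02, -0.24]), np.float64(1.04)]
    tipR [array([-0.  ,  0.11]), np.float64(1.04)]
15 [ 0.5934 -0.0137] [ 0.5931 -0.0135]
    tipL [array([ 0.13, -0.21]), np.float64(0.9)]
    tipR [array([0.05, 0.16]), np.float64(1.0)]
16 [ 0.5933 -0.0136] [ 0.5932 -0.0135]
    tipL [array([0., 0.]), np.float64(1.0)]
    tipR [array([0., 0.]), np.float64(1.0)]
17 [ 0.5933 -0.0137] [ 0.5931 -0.0136]
    tipL [array([-0.07, -0.03]), np.float64(0.95)]
    tipR [array([-0.03,  0.1 ]), np.float64(0.99)]
top [ 0.5929 -0.012 ] [([263, 117, 27, 27, 550], [276.09, 130.01]), ([264, 188, 23, 12, 206], [274.89, 193.85])]
px per mm z [[-0.0061695  -0.20842575]]
```

>>> {"op": "move_arm", "data": {"plan": [{"tx": 0, "ty": 0, "tz": -0.07, "wx": 0, "wy": 0, "wz": 0, "jaw": 2.5}, {"tx": 0, "ty": 0, "tz": -0.06, "wx": 0, "wy": 0, "wz": 0, "jaw": 2.5}, {"tx": 0, "ty": 0, "tz": 0, "wx": 0, "wy": 0, "wz": 0, "jaw": 2.5}, {"tx": 0, "ty": 0, "tz": 0, "wx": 0, "wy": 0, "wz": 0, "jaw": 2.5}, {"tx": 0, "ty": 0, "tz": 0, "wx": 0, "wy": 0, "wz": 0, "jaw": 2.5}]}}

```text
time: 19.5
tcp_pos: [0.4225, -0.0229, 0.0648]
orientation: [2.303, -2.137, 0.0]
contact_force: [-0.5, -0.1, -1.6]
finger_gap: 0.0365
```

```bash
python3 fin.py 18 | grep -v tip
python3 - <<'E'
from ax import *
s=optics.calibration("scene")
for f in("9",):print('spread tray ref',difffit(s,"scene9","scene7",[.5425,.2448],.0265))
# shaft-relative height by fit across z: where scene xy equals the top xy (scene bias y -1.3mm)
t=optics.calibration("top")
for z in(.0615,.0635,.0655,.0675):
    a=difffit(t,"top18","top0",[.592,-.0115],z)[0];b=difffit(s,"scene18","scene0",[.592,-.0125],z)[0];print(z,a,b,((b-a)*1000).round(1))
E
```

```text
19.5 [-0.45 -0.07 -1.59] [-0.052  0.238  0.022] [ 0.4225 -0.0229  0.0648] 0.03650511626569703
14 [ 0.5947 -0.0147] [ 0.5943 -0.0146]
15 [ 0.5934 -0.0137] [ 0.5931 -0.0135]
16 [ 0.5933 -0.0136] [ 0.5932 -0.0135]
18 [ 0.5935 -0.0139] [ 0.5932 -0.0138]
top [ 0.5929 -0.0119] [([263, 117, 27, 27, 554], [276.14, 129.93]), ([264, 188, 23, 12, 201], [274.94, 193.86])]
px per mm z [[-0.0061695  -0.20842575]]
spread tray ref (array([0.5429, 0.2449]), 1119, array([ 83, 157, 163, 123, 146, 168, 189,  90]))
0.0615 [ 0.5934 -0.0117] [ 0.5945 -0.0151] [ 1.1 -3.4]
0.0635 [ 0.5931 -0.0118] [ 0.5935 -0.0139] [ 0.4 -2.1]
0.0655 [ 0.5928 -0.012 ] [ 0.5925 -0.0127] [-0.3 -0.7]
0.0675 [ 0.5925 -0.0121] [ 0.5915 -0.0114] [-1.   0.7]
```

All indicators agree and the circlip is off the collar: the wrist-view pitch is back to its free value, there's no extra load, and vision puts its middle about 63–64 mm high. I'm handing in.

```bash
python3 -c "
from plant import state,env
s=state();print(s['time'],s['finger_gap'],s['contact_force'],abs(s['dq']).max());print(env.job_done())"
```

```text
19.65 0.03614654147322267 [ 0.28411167  0.74461191 -2.12609096] 0.0014473762336890143
the job is handed in; nothing more can be done
None
```

The job is handed in with the pliers holding the opened circlip round the shaft at groove height, handles squeezed at 30 N. It took 19.7 s of the 61 s, and handing in reported no verdict.

**What I did:** I picked up the pliers at 9 N so the tips stayed closed, then lowered them between the ears. I squeezed until the ring's mid-radius measured 24.7 mm, which matches the fully open size. I then lifted the circlip out, centred it over the stub and lowered it round the shaft.

**Last checks:**
- **Centring:** the ring centre is within about 1 mm of the shaft axis in the top view.
- **Height:** the circlip's middle is about 63–64 mm above the bench, against 63 mm for the groove. That comes from two-camera triangulation and from the height where it touched the collar.
- **Load and rest:** the wrist shows only the tool's own weight (about 2 N down), and the arm is at rest.
- **Opening:** the fingers are steady at 36.1–36.5 mm rather than 35 mm. The handles slid about 6 mm forward in the grip, so I take this to be the stop.

**What disagreed or could not be checked:**
- **Collar contact:** while probing for the height, the circlip rested lightly on the collar, at roughly 1 N or less. I then raised it 3.3 mm from the lowest probe, about 1.8 mm above the touch height.
- **Height precision:** the scene camera's own fit showed only about 0.3 mm of the final 1.2 mm rise. The scene view is coarse (about 0.2 px per mm), so the height is good to about ±1 mm.
- **Nose sag:** the plier nose dips slightly, about 0.03 rad by estimate, well under the 0.2 rad limit.
- **No final look:** the picture limit was reached, so the end state was checked by numbers only.

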